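# Make a casting mould ready to close

## Task

Get this casting mould ready to close. First unlock the red bayonet cap from its port (about a quarter turn anticlockwise seen from above), lift it out and leave it in the white crate. Slide every blue spacer sleeve fully home over a steel guide pillar, one to a pillar, and, only once the cap is in the crate, lay both brass-ended bars level in the saddle notches across the port, one to a pair of notches, leaving the jug, tin and brush where they stand.

Things in the scene. Friction and masses are not known exactly. Their poses are not given: they have to be found in the camera images.
- mould: Tan fibreglass mould base fixed on the bench, slab 250 x 250 x 30 thick. Origin: centre of its underside; z up. On its top face: three steel pillars in a row along y at x = 78, a square steel port boss at x = -40, and two grey saddle bars 18 wide at y = -66 and 66, along x from -95 to 15, each with two V notches (top edges 100 above the bench).
- pillar0 (a point): Foot of guide pillar 0 on the mould's top face, on the pillar's axis, at mould y = -90. Steel pillar 28 diameter, straight for 60, then a cone 15 tall to 16 diameter (top 75 above this point). A sleeve that is home rests on the face at this point.
- pillar1 (a point): Foot of guide pillar 1 on the mould's top face, on the pillar's axis, at mould y = 0. Steel pillar 28 diameter, straight for 60, then a cone 15 tall to 16 diameter (top 75 above this point). A sleeve that is home rests on the face at this point.
- pillar2 (a point): Foot of guide pillar 2 on the mould's top face, on the pillar's axis, at mould y = 90. Steel pillar 28 diameter, straight for 60, then a cone 15 tall to 16 diameter (top 75 above this point). A sleeve that is home rests on the face at this point.
- saddle0 (a point): Where the middle of a bar lies when it rests in notch pair 0 (mould x = -68, y = 0, 90 above the bench); the bar then runs along the mould's y axis.
- saddle1 (a point): Where the middle of a bar lies when it rests in notch pair 1 (mould x = -12, y = 0, 90 above the bench); the bar then runs along the mould's y axis.
- port (a point): Centre of the port at the floor of the boss, on the mould's top face (mould x = -40, y = 0). The boss is 80 x 80 outside and 18 tall; inside it two ledges along y (11 to 18 above the floor, 44 apart) hold down the cap's lugs.
- cap: Red bayonet cap, at first locked in the port (x within 0.3 rad of the mould's x). Origin: centre of its underside; z its axis. Two lugs 14 wide reach 29 out along +-x, 0 to 8 up; shank 36 dia.; disc 60 dia., 20 to 25 up; white grip bar 50 long along x, 14 thick, 25 to 55 up. Turned anticlockwise from above to 1.15-1.55 rad from the mould's x it lifts straight out; a stop ends the turn at 1.6.
- sleeve_a: Blue plastic spacer sleeve, a tube 56 outside diameter, 30.5 bore, 60 tall, standing on the bench. Origin: its very centre (30 above its foot); z along its axis; the same either way up. May be absent.
- sleeve_b: Blue plastic spacer sleeve, a tube 56 outside diameter, 30.5 bore, 60 tall, standing on the bench. Origin: its very centre (30 above its foot); z along its axis; the same either way up. May be absent.
- sleeve_c: Blue plastic spacer sleeve, a tube 56 outside diameter, 30.5 bore, 60 tall, standing on the bench. Origin: its very centre (30 above its foot); z along its axis; the same either way up. May be absent.
- bar_a: Steel bar 18 diameter and 200 long over all, with a brass block 30 square and 16 long at each end. Lies on the bench on its end blocks. Origin: its middle, on its axis; x along its length. In the saddles the end blocks hang outside the two saddle bars (about 9 free play each way).
- bar_b: Steel bar 18 diameter and 200 long over all, with a brass block 30 square and 16 long at each end. Lies on the bench on its end blocks. Origin: its middle, on its axis; x along its length. In the saddles the end blocks hang outside the two saddle bars (about 9 free play each way).
- crate: White open slatted crate fixed on the bench, 180 (x) x 160 (y) x 40 tall, walls 5. Origin: centre of its underside.
- crate_in (a point): Centre of the crate's inner floor, 5 above the bench.
- jug: Steel mug-shaped jug, 84 diameter, 110 tall, bystander. Origin: centre of its underside.
- tin: White tin, 80 diameter, 110 tall, bystander. Origin: centre of its underside.
- brush: Brush lying on the bench, bystander. Origin: centre of its underside.
Things that resemble listed ones, but are neither listed nor needed, are in the scene too. Leave any green look-alike of the sleeve_c alone.

How it is judged:
By the outcome, as a careful person would: the job done as asked, in the order asked, and still so for the second after the job is handed in, with the robot touching nothing.
Of sleeve_a, sleeve_b, sleeve_c only 2 to 3 are there at a start; the rules pass over those that are not, and their reading is None.
At some moment in a run one of sleeve_a, sleeve_b, sleeve_c, bar_a, bar_b may be knocked a few centimetres aside while the robot is not near it.
Once in a run the grip may slacken for a moment while it holds something.
It also fails if it takes over 210 s, if anything falls off the work surface, if the arm or the gripper's body presses on something with over 40 N, if the wrist force passes 120 N, or if a joint passes its speed limit or range.

## Robot

A 6-joint arm with a two-finger parallel gripper is mounted at the origin on the work surface. World frame = base frame: x ahead of the robot, y to its left, z up, the work surface at z = 0. Lengths are in m, angles in degrees, forces in N, time in s.
With the tool pointing down it reaches from about 0.375 to 0.9 m from the base axis. Payload 3.1 kg.
Tool frame: the origin (TCP) lies between the finger pads; the fingertips stand 11 mm ahead of it and the grasp point (between the pads) lies 8 mm behind it; z points along the fingers, y is the direction in which the jaws open and shut (so a half turn about z gives the same grasp; the last joint's range is limited). The gripper opens to 87 mm and grips with 3 to 60 N. Pads are 19 mm wide; open, the fingers measure 117 mm over their backs; the gripper's body (75 mm by 190 mm) begins 51 mm behind the grasp point.
Start: joints at [-76.461, 30.224, 82.088, -0, 67.689, -10.227], TCP at [0.252, -0.572, 0.234] pointing down, gripper open.
Joint ranges: [-176.69, 176.69], [-43.24, 126.21], [12.49, 139.97], [-82, 262], [0, 151.66], [-163.58, 163.58]. Speed limits (degrees/s): [159.86, 159.86, 180, 180, 180, 180].

## Interface

Orientations are given as a 3x3 rotation matrix whose columns are the frame's x, y, z axes.
In Python, from rig import bot, vision gives the robot as it stands. The module is installed in compiled form; this text tells all that it offers.
- The arm moves only by the tool jog_arm, never from a script. Its argument "rows" is a list of rows, each an object with "dp": the shift along the tool's x, y, z in mm, a list of three; "turn": the turn, a rotation vector about the tool's x, y, z in degrees, a list of three; "grip": the opening, from 0 (shut) to 1 (fully open). A call has 1 to 10 rows; each row is the pose to reach, as a shift and turn from the pose commanded when the call began, along the tool's axes at that moment; what a row does not reach only later rows make up. A row lasts 1/10 s, in which the tool goes at most 50 mm and 8.59 degrees, less where a joint would pass 70% of its speed; a pose out of reach is approached as far as the arm can. A call with a gripper value outside its range is refused whole. The fingers move at their own pace and stop on an object; the grip force is fixed at half the most. Time passes only in rows, so rows that repeat a pose let the fingers close. It gives the time, the measured TCP pose, the force and the opening at its end, in the units of the state.
- bot.read_state(): the state, without advancing time (a new reading comes with each control period).
- vision.capture(name): name is "scene" or "side" or "wrist"; returns (picture, depth): 480x640x3 uint8, red, green, blue; 480x640 float32, m along the optical axis (not along the pixel's ray), 0 where there is no reading.
- vision.camera_info(name): a dict with "vertical_fov" (degrees; the focal length in pixels is half the picture's height over the tangent of half this angle, whatever the lens; pixels are square), "cx", "cy" (the principal point, pixels), "position" and "rotation" of the camera in the world. Camera axes: x right, y down, z forward; pixel columns grow to the right and rows downward; lengths in m; the calibration is good to about 2 mm. A picture is of the moment at which its call begins: read the wrist's pose just before it. camera_info takes no time and is no camera call; for the wrist camera it gives the pose at the moment of the call.
- bot.hand_in(): hands the job in, once; it reports no verdict.
The state is a dict: "time_s": time; "joint_positions": joint angles; "qvel": joint speeds; "tau": joint torques, N m; "position": TCP position; "tcp_rot": TCP orientation; "force": force on the tool from outside, world axes, zero at the start; "moment": the same for the moment, N m; "opening": opening from 0.0 (shut) to 1.0 (fully open).
Only numpy, scipy, OpenCV 4.12 (cv2) and the standard library are available. Lean on these libraries where they do the work, as an engineer would, in place of code of your own. Each camera call takes 0.05 s, during which the arm holds its last target.

## Working session

There is one attempt and no reset: what is moved stays moved. The work goes in short steps, Python scripts to look and compute and a tool call to move; the robot and the scene stay as the last step left them, time stands still between calls to the robot, and variables do not carry over. Pictures are saved under pics/ and viewed, and the job is handed in when it is done.

Besides the shell and the picture viewer there is one more tool, called after "Request:" by a JSON object that holds its "fn" and its "kwargs". jog_arm: Moves the arm, as the interface text tells. Its arguments: {"type":"object","properties":{"rows":{"type":"array"}},"required":["rows"]}

```bash
ls; mkdir -p pics; cat > h.py <<'E'
import numpy as np, cv2
from rig import bot, vision
def cap(n,save=None):
    ci=vision.camera_info(n); p,d=vision.capture(n)
    if save: cv2.imwrite('pics/'+save,cv2.cvtColor(p,cv2.COLOR_RGB2BGR))
    return p,d,ci
def ray(ci,u,v):
    f=240/np.tan(np.radians(ci['vertical_fov'])/2)
    r=np.array([(u-ci['cx'])/f,(v-ci['cy'])/f,1.0])
    return np.array(ci['position']),np.array(ci['rotation'])@r
def onz(ci,u,v,z):
    o,r=ray(ci,u,v); return o+r*(z-o[2])/r[2]
def cloud(ci,d):
    f=240/np.tan(np.radians(ci['vertical_fov'])/2)
    v,u=np.mgrid[0:480,0:640]
    P=np.stack([(u-ci['cx'])/f*d,(v-ci['cy'])/f*d,d],-1)
    return P@np.array(ci['rotation']).T+np.array(ci['position'])
E
python3 - <<'E'
from h import *
print(bot.read_state())
for n in ['scene','side','wrist']:
    p,d,ci=cap(n,n+'0.png'); print(n,ci)
E
```

```text
pics
{'time_s': 0.0, 'joint_positions': array([-7.64619371e+01,  3.02796709e+01,  8.21600075e+01,  4.56752648e-04,
        6.76870571e+01, -1.02262521e+01]), 'qvel': array([ 0.01159544, -0.01662215,  0.12236887,  0.07539959,  0.03386934,
       -0.04056589]), 'tau': array([ 1.36180770e-03, -4.40034699e+01, -1.76591152e+01,  6.33395906e-02,
        5.82154433e-02, -1.63221152e-04]), 'position': array([ 0.25172461, -0.57126509,  0.23254394]), 'tcp_rot': array([[ 9.15212152e-01,  4.02972030e-01, -5.10628436e-04],
       [ 4.02972155e-01, -9.15209708e-01,  2.15221759e-03],
       [ 3.99951389e-04, -2.17550473e-03, -9.99997554e-01]]), 'force': array([ 0.44477572, -0.14350504, -0.66581776]), 'moment': array([-0.02888998, -0.00396661,  0.01327653]), 'opening': 0.9998388528561308}
scene {'vertical_fov': 45.23209911505793, 'cx': 326.9214034050762, 'cy': 243.533993889863, 'position': array([ 1.0429807 , -0.76489832,  1.07959156]), 'rotation': array([[ 0.84330125,  0.41025578, -0.34717891],
       [ 0.53742209, -0.64915302,  0.53831018],
       [-0.00452738, -0.64053926, -0.76791208]])}
side {'vertical_fov': 46.72523239939894, 'cx': 330.64641694074993, 'cy': 235.89334111632638, 'position': array([0.2251586 , 0.7815849 , 0.78912452]), 'rotation': array([[-0.92034057, -0.22702195,  0.31848747],
       [-0.3904862 ,  0.57960629, -0.71524617],
       [-0.02222076, -0.78263503, -0.62208412]])}
wrist {'vertical_fov': 59.628765421590636, 'cx': 316.3113830442692, 'cy': 234.5801282763442, 'position': array([ 0.3213444 , -0.54184123,  0.38269829]), 'rotation': array([[ 0.40306399, -0.88045813, -0.24966557],
       [-0.91516954, -0.38838038, -0.10782114],
       [-0.0020332 ,  0.27194514, -0.96231061]])}
```

View pics/scene0.png

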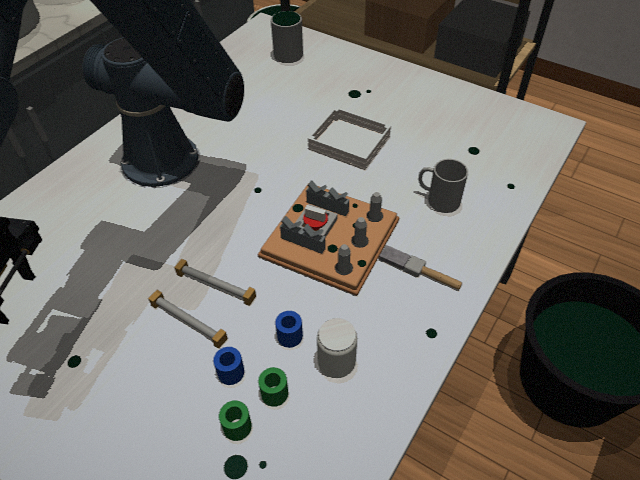

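View pics/side0.png

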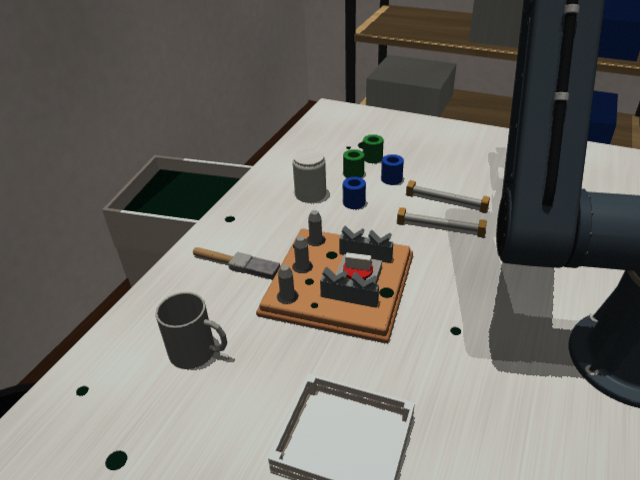

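View pics/wrist0.png

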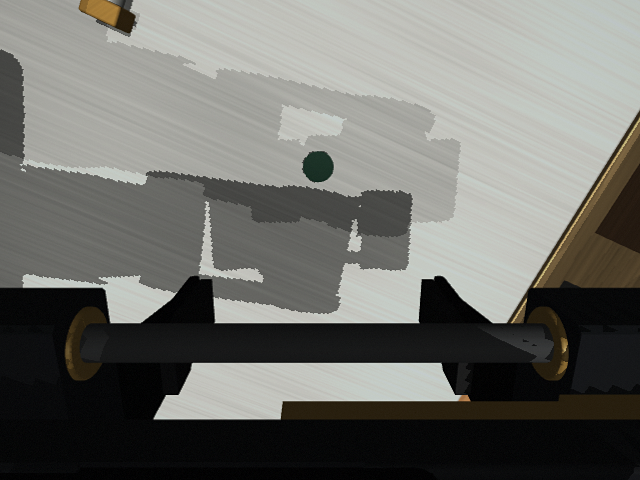

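The scene picture shows two blue sleeves at (288,328) and (229,365), with green look-alikes at (273,386) and (235,420). The bars are at (215,281) and (187,318), the mould around (330,235) with the cap at (316,218), and the crate at (350,138). The side view agrees with this. Next I measure.

```bash
cat > m0.py <<'E'
from h import *
for n in ['scene','side']:
    p,d,ci=cap(n); W=cloud(ci,d); hsv=cv2.cvtColor(p,cv2.COLOR_RGB2HSV)
    H,S,V=[hsv[...,i].astype(int) for i in range(3)]
    x,y,z=W[...,0],W[...,1],W[...,2]
    reg=(d>0)&(x>0.2)&(x<1.1)&(abs(y)<0.8)&(z>-.01)&(z<0.2)
    bench=reg&(S<40)&(V>150); print(n,'bench z med',np.median(z[bench]))
    ms={'blue':(H>105)&(H<130)&(S>120)&reg&(z>.01),'green':(H>45)&(H<80)&(S>120)&reg&(z>.015),'red':((H<5)|(H>172))&(S>150)&reg,
        'brass':(H>12)&(H<24)&(S>110)&(V>60)&reg,'tan':(H>5)&(H<14)&(S>100)&reg}
    for k,m in ms.items():
        nn,l,st,c=cv2.connectedComponentsWithStats(m.astype(np.uint8))
        for i in range(1,nn):
            if st[i,4]<25: continue
            q=W[l==i]; top=q[q[:,2]>np.percentile(q[:,2],97)-.006]
            e=(top.min(0)+top.max(0))/2
            print(n,k,st[i,4],c[i].round(),'mean',q.mean(0).round(4),'top',np.percentile(q[:,2],97).round(4),'midtop',e.round(4),'ext',(top.max(0)-top.min(0)).round(3))
E
python3 m0.py
```

```text
scene bench z med 0.0010553409579332484
scene blue 760 [289. 328.] mean [ 0.6314 -0.276   0.0468] top 0.0635 midtop [ 0.6274 -0.2719  0.0621] ext [0.056 0.055 0.009]
scene blue 829 [229. 364.] mean [ 0.579  -0.4095  0.0469] top 0.0636 midtop [ 0.5749 -0.4072  0.0623] ext [0.054 0.056 0.009]
scene green 41 [297. 208.] mean [0.4444 0.0285 0.032 ] top 0.0349 midtop [0.4427 0.0283 0.0322] ext [0.018 0.023 0.006]
scene green 37 [332. 248.] mean [ 0.5873 -0.0368  0.032 ] top 0.0355 midtop [ 0.588  -0.038   0.0326] ext [0.02  0.015 0.006]
scene green 26 [362. 263.] mean [ 0.6681 -0.0366  0.0312] top 0.0361 midtop [ 0.6689 -0.0367  0.0338] ext [0.014 0.014 0.007]
scene green 790 [273. 385.] mean [ 0.6805 -0.3991  0.0492] top 0.064 midtop [ 0.6776 -0.3961  0.0625] ext [0.053 0.055 0.009]
scene green 852 [235. 419.] mean [ 0.6605 -0.4925  0.0495] top 0.0641 midtop [ 0.6567 -0.4901  0.0629] ext [0.053 0.054 0.01 ]
scene red 175 [315. 222.] mean [ 0.5191 -0.0061  0.0546] top 0.0603 midtop [0.513  0.0022 0.0583] ext [0.057 0.054 0.008]
scene brass 250 [297. 207.] mean [0.4418 0.0323 0.0313] top 0
[... 2936 characters left out ...]
. 233.] mean [ 0.672  -0.0773  0.0314] top 0.0343 midtop [ 0.6586 -0.0393  0.0667] ext [0.051 0.108 0.077]
side brass 5467 [338. 288.] mean [0.537  0.0517 0.029 ] top 0.0321 midtop [0.5484 0.0144 0.0649] ext [0.264 0.271 0.078]
side brass 236 [212. 254.] mean [0.8357 0.0456 0.0157] top 0.0208 midtop [0.8356 0.0455 0.0189] ext [0.091 0.016 0.008]
side tan 2057 [342. 315.] mean [0.5065 0.1034 0.0158] top 0.0292 midtop [0.538  0.017  0.0283] ext [0.245 0.268 0.01 ]
side tan 35 [287. 258.] mean [0.6702 0.0104 0.0294] top 0.0322 midtop [0.6696 0.0101 0.0294] ext [0.015 0.036 0.006]
side tan 25 [378. 304.] mean [0.4486 0.0673 0.0293] top 0.0309 midtop [0.4489 0.0657 0.0289] ext [0.008 0.021 0.006]
```

```bash
cat >> h.py <<'E'
def go(x,y,z,yaw,q=None):
    """print dp mm / turn for jog_arm toward world pose, tool down, from the measured pose"""
    s=bot.read_state() if q is None else q
    R=s['tcp_rot']; Rt=down(yaw)
    dp=R.T@(np.array([x,y,z])-s['position'])*1000
    rv=np.degrees(cv2.Rodrigues(R.T@Rt)[0].ravel())
    print('dp',dp.round(1),'turn',rv.round(1),'rows>=',np.ceil(max(np.linalg.norm(dp)/50,np.linalg.norm(rv)/8.59)))
def down(yaw):
    c,s_=np.cos(np.radians(yaw)),np.sin(np.radians(yaw))
    return np.array([[c,s_,0],[s_,-c,0],[0,0,-1.]])
def st():
    s=bot.read_state(); R=s['tcp_rot']
    print('t',round(s['time_s'],2),'p',s['position'].round(4),'yaw',np.degrees(np.arctan2(R[1,0],R[0,0])).round(2),'tilt',R[:2,2].round(4),'F',s['force'].round(1),'M',s['moment'].round(2),'op',round(s['opening'],3),'j',s['joint_positions'].round(1))
E
python3 -c "
from h import *
go(.54,.0,.33,0)"
```

```text
dp [ 494.2 -407.1  -96.4] turn [-0.1  0.  23.8] rows>= 13.0
```

Request:
{"fn": "jog_arm", "kwargs": {"rows": [{"dp":[494,-407,-97],"turn":[0,0,23.8],"grip":1},{"dp":[494,-407,-97],"turn":[0,0,23.8],"grip":1},{"dp":[494,-407,-97],"turn":[0,0,23.8],"grip":1},{"dp":[494,-407,-97],"turn":[0,0,23.8],"grip":1},{"dp":[494,-407,-97],"turn":[0,0,23.8],"grip":1},{"dp":[494,-407,-97],"turn":[0,0,23.8],"grip":1},{"dp":[494,-407,-97],"turn":[0,0,23.8],"grip":1},{"dp":[494,-407,-97],"turn":[0,0,23.8],"grip":1},{"dp":[494,-407,-97],"turn":[0,0,23.8],"grip":1},{"dp":[494,-407,-97],"turn":[0,0,23.8],"grip":1}]}}

```text
time_s: 1.25
position: [0.4749, -0.1286, 0.309]
tcp_rot: [[1.0, -0.001, 0.0], [-0.001, -1.0, -0.0], [0.0, 0.0, -1.0]]
force: [1.0, 0.2, 0.1]
opening: 0.995
```

```bash
python3 -c "
from h import *
st();go(.54,.0,.33,0)"
```

```text
t 1.25 p [ 0.4749 -0.1286  0.309 ] yaw -0.04 tilt [ 0.0004 -0.0003] F [1.  0.2 0.1] M [ 0.01 -0.02 -0.01] op 0.995 j [-28.2  14.7  95.   -0.   70.2  61.9]
dp [  65.  -128.6  -21. ] turn [ 0. -0. -0.] rows>= 3.0
```

Request:
{"fn": "jog_arm", "kwargs": {"rows": [{"dp":[65,-129,-21],"turn":[0,0,0],"grip":1},{"dp":[65,-129,-21],"turn":[0,0,0],"grip":1},{"dp":[65,-129,-21],"turn":[0,0,0],"grip":1},{"dp":[65,-129,-21],"turn":[0,0,0],"grip":1},{"dp":[65,-129,-21],"turn":[0,0,0],"grip":1}]}}

```text
time_s: 1.75
position: [0.5394, -0.0006, 0.3293]
tcp_rot: [[1.0, 0.002, -0.0], [0.002, -1.0, -0.001], [-0.0, 0.001, -1.0]]
force: [-0.7, 0.2, 0.7]
opening: 1.001
```

```bash
python3 -c "
from h import *
st()
p,d,ci=cap('wrist','w1.png'); print(ci['position'],(d>0).mean())
W=cloud(ci,d); np.savez('w1.npz',p=p,d=d,W=W)
"
```

```text
t 1.75 p [ 0.5394 -0.0006  0.3293] yaw 0.13 tilt [-0.0004 -0.0006] F [-0.7  0.2  0.7] M [-0.01  0.05  0.05] op 1.001 j [-11.9  17.7  87.2  -0.   75.2  78. ]
[ 0.61535502 -0.00069383  0.47928499] 0.99603515625
```

View pics/w1.png

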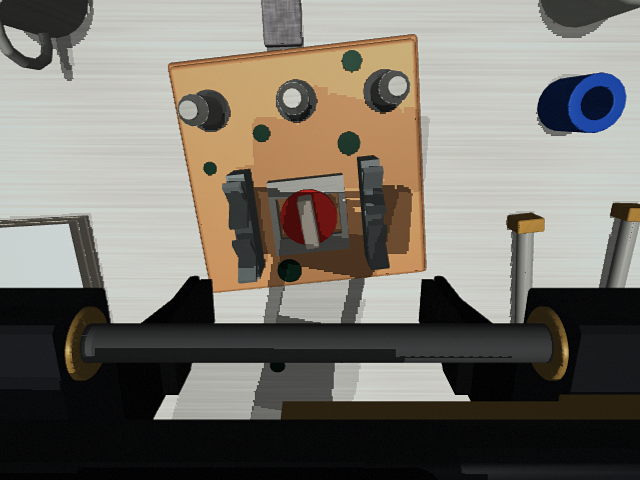

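The wrist picture shows the mould with corners at (169,64), (415,36), (425,270) and (213,292). The pillar tops are near (189,110), (292,98) and (397,86). The cap disc is at (308,216), with its grip bar running from (304,195) to (313,246). A sleeve is at (597,103).

```bash
cat > m1.py <<'E'
from h import *
import sys
f=np.load('w1.npz'); p,d,W=f['p'],f['d'],f['W']; ci=vision.camera_info('wrist')
hsv=cv2.cvtColor(p,cv2.COLOR_RGB2HSV); H,S,V=[hsv[...,i].astype(int) for i in range(3)]
x,y,z=W[...,0],W[...,1],W[...,2]
print('bench z',np.median(z[(S<30)&(V>180)]), 'mould z', np.median(z[(H>5)&(H<18)&(S>80)&(z>.02)&(z<.04)]))
def comps(name,m,mn=30):
    nn,l,stt,c=cv2.connectedComponentsWithStats(m.astype(np.uint8)); out=[]
    for i in range(1,nn):
        if stt[i,4]<mn: continue
        q=W[l==i]; (cx,cy),(w,h),a=cv2.minAreaRect(q[:,:2].astype(np.float32)*1000)
        print(name,stt[i,4],'px',c[i].round(),'ctr',round(cx,1),round(cy,1),'size',round(w,1),round(h,1),'ang',round(a,1),'z',np.median(q[:,2]).round(4)); out.append((cx,cy))
    return out
pil=comps('piltop',(abs(z-.105)<.004)&(x>.6)&(x<.72),30)
tan=(H>5)&(H<18)&(S>60)&(z>.02)&(z<.04)
# slab via cnt hull
q=W[(abs(z-.03)<.006)&(x>.36)&(x<.75)&(abs(y)<.2)&(S>70)][:,:2].astype(np.float32)*1000
print('slab',cv2.minAreaRect(q))
comps('grip',(z>.078)&(z<.092)&(x>.44)&(x<.58)&(abs(y)<.035),30)
comps('red',((H<6)|(H>172))&(S>150)&(z>.045),30)
comps('boss',(abs(z-.048)<.003)&(x>.42)&(x<.62)&(abs(y)<.06)&(S<80),30)
comps('saddle',(abs(z-.1)<.006)&(x<.6)&(x>.4),20)
comps('blue',(H>105)&(H<130)&(S>120)&(abs(z-.06)<.005),30)
comps('brass',(H>12)&(H<24)&(S>110)&(abs(z-.03)<.004)&(y<-.12),30)
E
python3 m1.py
```

```text
bench z -0.0011856046677641285 mould z 0.028694865199328567
piltop 78 px [4. 4.] ctr 701.2 252.0 size 2.7 12.6 ang 34.2 z 0.1039
piltop 367 px [397.  86.] ctr 639.9 -69.0 size 17.5 17.1 ang 44.3 z 0.1036
piltop 350 px [292.  98.] ctr 630.3 20.2 size 17.2 17.3 ang 0.3 z 0.1037
piltop 347 px [189. 110.] ctr 620.1 109.3 size 17.1 17.4 ang 85.4 z 0.1035
slab ((552.9861450195312, 11.654327392578125), (249.4868927001953, 249.70425415039062), 6.359854221343994)
grip 721 px [308. 224.] ctr 513.2 7.2 size 50.3 14.1 ang 10.6 z 0.0836
red 1690 px [309. 216.] ctr 547.0 14.6 size 127.1 58.7 ang 12.1 z 0.0537
boss 2525 px [308. 212.] ctr 513.0 7.3 size 80.5 80.0 ang 6.2 z 0.0468
saddle 22 px [376. 210.] ctr 530.1 -56.8 size 2.5 15.1 ang 6.0 z 0.0944
blue 2008 px [596. 102.] ctr 627.9 -269.3 size 54.4 55.4 ang 13.4 z 0.0585
brass 183 px [633. 214.] ctr 511.5 -351.6 size 16.0 14.7 ang 1.1 z 0.0282
brass 359 px [530. 225.] ctr 498.3 -238.7 size 15.6 29.0 ang 4.8 z 0.0285
brass 63 px [422. 259.] ctr 460.3 -121.9 size 32.3 3.7 ang 0.3 z 0.0276
```

```bash
python3 -c "
from h import *
go(.5132,.0073,.14,10.6)"
```

```text
dp [-25.5  -9.  189.1] turn [  0.    0.1 -10.6] rows>= 4.0
```

Request:
{"fn": "jog_arm", "kwargs": {"rows": [{"dp":[-25.5,-9,189],"turn":[0,0,-10.6],"grip":0.5},{"dp":[-25.5,-9,189],"turn":[0,0,-10.6],"grip":0.5},{"dp":[-25.5,-9,189],"turn":[0,0,-10.6],"grip":0.5},{"dp":[-25.5,-9,189],"turn":[0,0,-10.6],"grip":0.5},{"dp":[-25.5,-9,189],"turn":[0,0,-10.6],"grip":0.5},{"dp":[-25.5,-9,189],"turn":[0,0,-10.6],"grip":0.5}]}}

```text
time_s: 2.4
position: [0.514, 0.0061, 0.1407]
tcp_rot: [[0.983, 0.181, -0.001], [0.181, -0.983, 0.0], [-0.001, -0.0, -1.0]]
force: [0.4, -0.5, 1.0]
opening: 0.551
```

```bash
python3 -c "
from h import *
st();p,d,ci=cap('wrist','w2.png')
go(.5132,.0073,.07,10.6)"
```

```text
t 2.4 p [0.514  0.0061 0.1407] yaw 10.45 tilt [-0.0009  0.    ] F [ 0.4 -0.5  1. ] M [ 0.01 -0.03  0.02] op 0.551 j [-11.8  29.8 103.   -0.   47.3  67.8]
dp [-2.3 -1.7 71.9] turn [ 0.1 -0.2 -0.1] rows>= 2.0
```

View pics/w2.png

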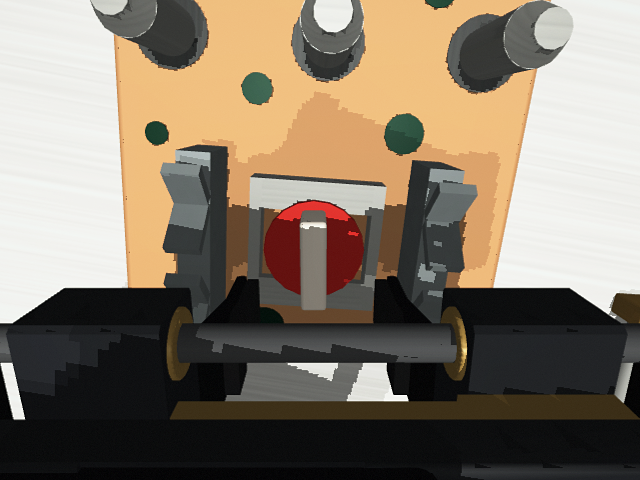

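The grip bar at (313,260) is centred between the fingers (about 248 and 382) and parallel to them, so I descend and grip.

Request:
{"fn": "jog_arm", "kwargs": {"rows": [{"dp":[-1,-1,36],"turn":[0,0,0],"grip":0.5},{"dp":[-1,-1,60],"turn":[0,0,0],"grip":0.5},{"dp":[-1,-1,70.5],"turn":[0,0,0],"grip":0.5},{"dp":[-1,-1,70.5],"turn":[0,0,0],"grip":0.3},{"dp":[-1,-1,70.5],"turn":[0,0,0],"grip":0},{"dp":[-1,-1,70.5],"turn":[0,0,0],"grip":0},{"dp":[-1,-1,70.5],"turn":[0,0,0],"grip":0},{"dp":[-1,-1,70.5],"turn":[0,0,0],"grip":0},{"dp":[-1,-1,70.5],"turn":[0,0,0],"grip":0}]}}

```text
time_s: 3.35
position: [0.5134, 0.0081, 0.0708]
tcp_rot: [[0.983, 0.183, 0.002], [0.183, -0.983, -0.0], [0.002, 0.001, -1.0]]
force: [-0.5, -0.4, 6.6]
opening: 0.16
```

```bash
python3 -c "
from h import *
st()"
```

```text
t 3.35 p [0.5134 0.0081 0.0708] yaw 10.57 tilt [ 0.0017 -0.0004] F [-0.5 -0.4  6.6] M [0.04 0.11 0.02] op 0.16 j [-11.6  36.8 105.6  -0.   37.5  67.9]
```

Request:
{"fn": "jog_arm", "kwargs": {"rows": [{"dp":[0,0,0],"turn":[0,0,-6],"grip":0},{"dp":[0,0,0],"turn":[0,0,-12],"grip":0},{"dp":[0,0,0],"turn":[0,0,-18],"grip":0},{"dp":[0,0,0],"turn":[0,0,-24],"grip":0},{"dp":[0,0,0],"turn":[0,0,-30],"grip":0},{"dp":[0,0,0],"turn":[0,0,-36],"grip":0},{"dp":[0,0,0],"turn":[0,0,-42],"grip":0},{"dp":[0,0,0],"turn":[0,0,-48],"grip":0},{"dp":[0,0,0],"turn":[0,0,-48],"grip":0}]}}

```text
time_s: 4.25
position: [0.5136, 0.0084, 0.0708]
tcp_rot: [[0.52, 0.854, 0.002], [0.854, -0.52, -0.0], [0.001, 0.002, -1.0]]
force: [0.3, 0.0, 6.8]
opening: 0.156
```

```bash
python3 -c "
from h import *
st();cap('wrist','w3.png')"
```

```text
t 4.25 p [0.5136 0.0084 0.0708] yaw 58.66 tilt [ 0.0019 -0.0001] F [0.3 0.  6.8] M [0.19 0.04 0.01] op 0.156 j [-11.6  36.8 105.6   0.   37.5  19.8]
```

View pics/w3.png

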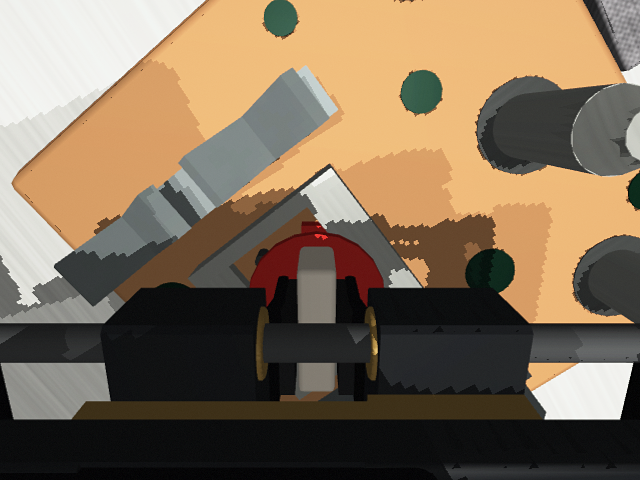

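The cap turns with the jaws: its lug, at (312,228), stays in line with the grip bar. I finish the turn.

Request:
{"fn": "jog_arm", "kwargs": {"rows": [{"dp":[0,0,0],"turn":[0,0,-6],"grip":0},{"dp":[0,0,0],"turn":[0,0,-12],"grip":0},{"dp":[0,0,0],"turn":[0,0,-18],"grip":0},{"dp":[0,0,0],"turn":[0,0,-24],"grip":0},{"dp":[0,0,0],"turn":[0,0,-28],"grip":0},{"dp":[0,0,0],"turn":[0,0,-28],"grip":0}]}}

```text
time_s: 4.9
position: [0.5136, 0.0084, 0.0708]
tcp_rot: [[0.059, 0.998, 0.002], [0.998, -0.059, -0.0], [0.0, 0.002, -1.0]]
force: [0.2, 0.6, 5.5]
opening: 0.157
```

```bash
python3 -c "
from h import *
st();cap('wrist','w4.png')"
```

```text
t 4.9 p [0.5136 0.0084 0.0708] yaw 86.63 tilt [ 0.0019 -0.    ] F [0.2 0.6 5.5] M [0.2  0.03 0.  ] op 0.157 j [-11.6  36.8 105.6   0.   37.5  -8.2]
```

View pics/w4.png

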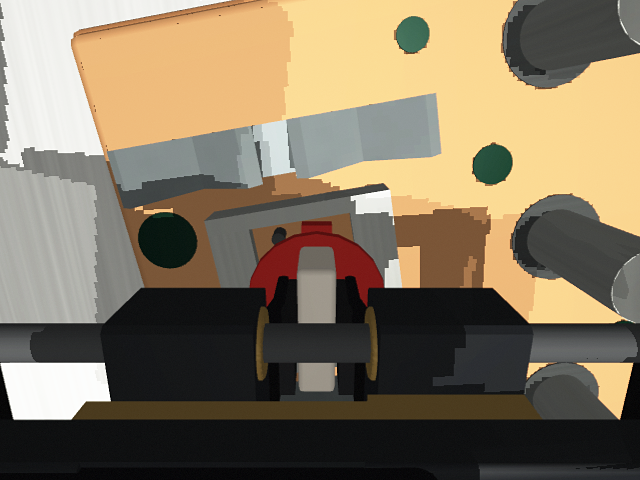

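Request:
{"fn": "jog_arm", "kwargs": {"rows": [{"dp":[0,0,-5],"turn":[0,0,0],"grip":0},{"dp":[0,0,-15],"turn":[0,0,0],"grip":0},{"dp":[0,0,-30],"turn":[0,0,0],"grip":0},{"dp":[0,0,-55],"turn":[0,0,0],"grip":0},{"dp":[0,0,-90],"turn":[0,0,0],"grip":0},{"dp":[0,0,-130],"turn":[0,0,0],"grip":0},{"dp":[0,0,-130],"turn":[0,0,0],"grip":0}]}}

```text
time_s: 5.65
position: [0.5162, 0.0077, 0.2053]
tcp_rot: [[0.06, 0.998, 0.011], [0.998, -0.06, -0.002], [-0.002, 0.011, -1.0]]
force: [0.5, -0.9, -0.5]
opening: 0.156
```

```bash
python3 - <<'E'
from h import *
st();cap('wrist','w5.png')
for n in ['scene','side']:
    p,d,ci=cap(n,n+'5.png'); W=cloud(ci,d); np.savez(n+'5.npz',p=p,d=d,W=W)
E
```

```text
t 5.65 p [0.5162 0.0077 0.2053] yaw 86.57 tilt [ 0.0114 -0.0023] F [ 0.5 -0.9 -0.5] M [ 0.01 -0.12 -0.04] op 0.156 j [-11.6  23.9  99.8   0.   55.7  -8.1]
```

View pics/w5.png

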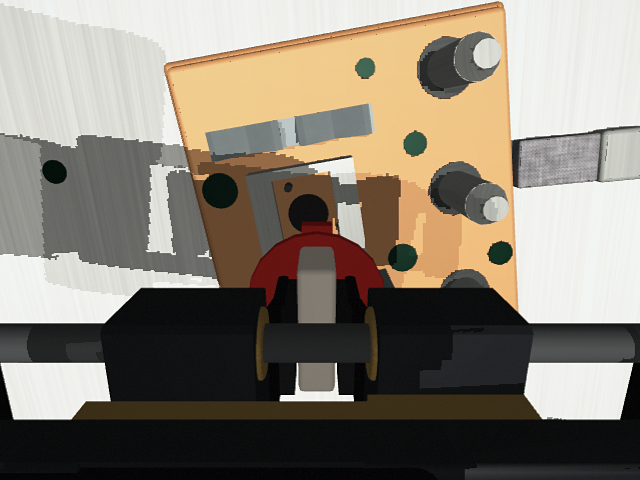

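View pics/side5.png

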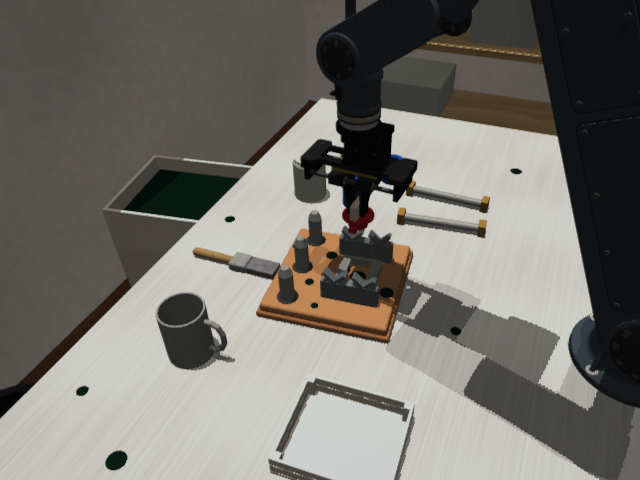

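The cap is out: it hangs in the gripper and the port is empty. Next I find the crate (side-view corners near (315,380), (412,405), (270,462)).

```bash
python3 - <<'E'
from h import *
for n in ['scene','side']:
    f=np.load(n+'5.npz'); W=f['W']; d=f['d']
    x,y,z=W[...,0],W[...,1],W[...,2]
    m=(d>0)&(x>.3)&(x<.75)&(y>.17)&(y<.5)&(z>.028)&(z<.05)
    nn,l,stt,c=cv2.connectedComponentsWithStats(m.astype(np.uint8),connectivity=8)
    for i in range(1,nn):
        if stt[i,4]>30:
            q=W[l==i]; print(n,stt[i],c[i].round(),cv2.minAreaRect(q[:,:2].astype(np.float32)),q[:,2].max())
go(.45,.29,.25,86.6)
E
```

```text
scene [331 107  60  56 470] [365. 129.] ((0.40736180543899536, 0.3421012759208679), (0.18257124722003937, 0.16844895482063293), 3.1538333892822266) 0.048267076795585284
scene [418 179   9  10  38] [421. 184.] ((0.6701965928077698, 0.2644774615764618), (0.023284493014216423, 0.011920797638595104), 2.6279683113098145) 0.04871439555225221
scene [427 188  20  18 120] [436. 198.] ((0.7150077819824219, 0.24470891058444977), (0.019582198932766914, 0.0707986056804657), 64.85357666015625) 0.04982996551521657
side [167 329  60  30 461] [196. 349.] ((0.7091907858848572, 0.2852090001106262), (0.10081124305725098, 0.04110470414161682), 37.51994705200195) 0.04995020551171392
side [ 268  373  147  107 2084] [336. 424.] ((0.40787655115127563, 0.3425818085670471), (0.18084414303302765, 0.1636360138654709), 3.6593220233917236) 0.04317656197687103
dp [277.4 -78.8 -50. ] turn [-0. -0. -0.] rows>= 6.0
```

```bash
python3 - <<'E'
from h import *
go(.408,.342,.2,86.6)
E
```

```text
dp [ 326.8 -123.8    0. ] turn [-0. -0. -0.] rows>= 7.0
```

Request:
{"fn": "jog_arm", "kwargs": {"rows": [{"dp":[40,-15,0],"turn":[0,0,0],"grip":0},{"dp":[80,-30,0],"turn":[0,0,0],"grip":0},{"dp":[125,-48,0],"turn":[0,0,0],"grip":0},{"dp":[170,-64,0],"turn":[0,0,0],"grip":0},{"dp":[215,-82,0],"turn":[0,0,0],"grip":0},{"dp":[260,-99,0],"turn":[0,0,0],"grip":0},{"dp":[300,-114,0],"turn":[0,0,0],"grip":0},{"dp":[327,-124,0],"turn":[0,0,0],"grip":0},{"dp":[327,-124,0],"turn":[0,0,0],"grip":0}]}}

```text
time_s: 6.7
position: [0.4061, 0.3446, 0.198]
tcp_rot: [[0.055, 0.998, -0.004], [0.998, -0.055, -0.001], [-0.001, -0.004, -1.0]]
force: [0.4, -0.8, -0.9]
opening: 0.155
```

```bash
python3 - <<'E'
from h import *
st();cap('wrist','w6.png')
go(.408,.342,.2,86.6)
E
```

```text
t 6.7 p [0.4061 0.3446 0.198 ] yaw 86.84 tilt [-0.0036 -0.0008] F [ 0.4 -0.8 -0.9] M [-0.04 -0.13  0.02] op 0.155 j [28.3 25.9 97.4  0.1 56.9 31.4]
dp [-0.8  1.4 -1.9] turn [-0.2  0.1  0.2] rows>= 1.0
```

View pics/w6.png

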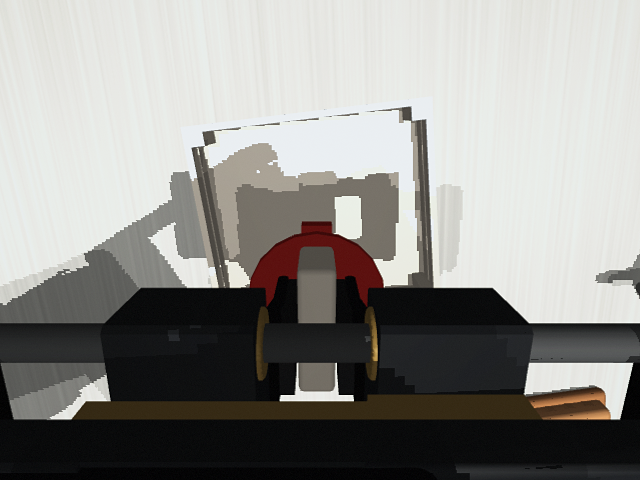

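The cap is centred over the crate interior (rim (190,130) to (428,103)), so I lower and release it.

Request:
{"fn": "jog_arm", "kwargs": {"rows": [{"dp":[0,0,45],"turn":[0,0,0],"grip":0},{"dp":[0,0,90],"turn":[0,0,0],"grip":0},{"dp":[0,0,120],"turn":[0,0,0],"grip":0},{"dp":[0,0,138],"turn":[0,0,0],"grip":0},{"dp":[0,0,147],"turn":[0,0,0],"grip":0},{"dp":[0,0,150],"turn":[0,0,0],"grip":0},{"dp":[0,0,150],"turn":[0,0,0],"grip":0}]}}

```text
time_s: 7.45
position: [0.4089, 0.3416, 0.0499]
tcp_rot: [[0.061, 0.998, -0.0], [0.998, -0.061, -0.0], [-0.0, -0.0, -1.0]]
force: [-0.0, -0.8, -0.9]
opening: 0.158
```

```bash
python3 - <<'E'
from h import *
st()
E
```

```text
t 7.45 p [0.4089 0.3416 0.0499] yaw 86.52 tilt [-0.0003 -0.0003] F [-0.  -0.8 -0.9] M [ 0.   -0.11  0.03] op 0.158 j [ 27.9  39.8 103.2  -0.   37.   31.3]
```

Request:
{"fn": "jog_arm", "kwargs": {"rows": [{"dp":[0,0,2],"turn":[0,0,0],"grip":0},{"dp":[0,0,2],"turn":[0,0,0],"grip":0.4},{"dp":[0,0,2],"turn":[0,0,0],"grip":0.4},{"dp":[0,0,2],"turn":[0,0,0],"grip":0.4},{"dp":[0,0,-10],"turn":[0,0,0],"grip":0.4},{"dp":[0,0,-50],"turn":[0,0,0],"grip":0.4},{"dp":[0,0,-100],"turn":[0,0,0],"grip":0.6},{"dp":[0,0,-150],"turn":[0,0,0],"grip":1},{"dp":[0,0,-200],"turn":[0,0,0],"grip":1}]}}

```text
time_s: 8.35
position: [0.4081, 0.3419, 0.2529]
tcp_rot: [[0.06, 0.998, 0.001], [0.998, -0.06, 0.0], [0.0, 0.001, -1.0]]
force: [-0.0, 0.6, -0.4]
opening: 0.591
```

```bash
python3 - <<'E'
from h import *
st();cap('side','side7.png')
go(.60,-.33,.33,0)
E
```

```text
t 8.35 p [0.4081 0.3419 0.2529] yaw 86.57 tilt [0.0006 0.0004] F [-0.   0.6 -0.4] M [-0.02 -0.17 -0.  ] op 0.591 j [27.9 21.7 94.1  0.  64.2 31.3]
dp [-661.6  228.3  -71.3] turn [ 0.3 -1.1 86.6] rows>= 15.0
```

View pics/side7.png

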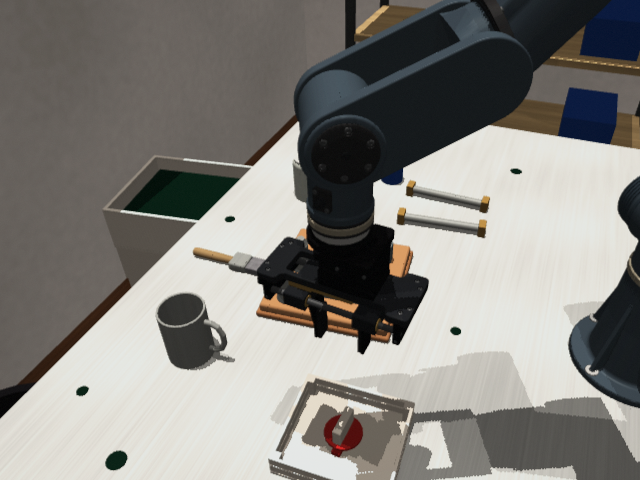

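View first.

The cap stands in the crate, with its red disc at (343,432) in the side view. Now the sleeves.

Request:
{"fn": "jog_arm", "kwargs": {"rows": [{"dp":[-661,228,-71],"turn":[0,0,86.5],"grip":1},{"dp":[-661,228,-71],"turn":[0,0,86.5],"grip":1},{"dp":[-661,228,-71],"turn":[0,0,86.5],"grip":1},{"dp":[-661,228,-71],"turn":[0,0,86.5],"grip":1},{"dp":[-661,228,-71],"turn":[0,0,86.5],"grip":1},{"dp":[-661,228,-71],"turn":[0,0,86.5],"grip":1},{"dp":[-661,228,-71],"turn":[0,0,86.5],"grip":1},{"dp":[-661,228,-71],"turn":[0,0,86.5],"grip":1},{"dp":[-661,228,-71],"turn":[0,0,86.5],"grip":1},{"dp":[-661,228,-71],"turn":[0,0,86.5],"grip":1}]}}

```text
time_s: 9.4
position: [0.5423, -0.1389, 0.3015]
tcp_rot: [[1.0, 0.004, 0.001], [0.004, -1.0, -0.0], [0.001, 0.0, -1.0]]
force: [0.6, 0.6, -0.7]
opening: 0.997
```

```bash
python3 - <<'E'
from h import *
st()
go(.60,-.33,.33,0)
E
```

```text
t 9.4 p [ 0.5423 -0.1389  0.3015] yaw 0.25 tilt [ 0.0009 -0.0002] F [ 0.6  0.6 -0.7] M [ 0.04  0.05 -0.04] op 0.997 j [-25.8  20.9  86.8   0.   72.3  63.9]
dp [ 56.9 191.4 -28.4] turn [ 0.  -0.1  0.3] rows>= 5.0
```

Request:
{"fn": "jog_arm", "kwargs": {"rows": [{"dp":[57,191,-28],"turn":[0,0,0],"grip":1},{"dp":[57,191,-28],"turn":[0,0,0],"grip":1},{"dp":[57,191,-28],"turn":[0,0,0],"grip":1},{"dp":[57,191,-28],"turn":[0,0,0],"grip":1},{"dp":[57,191,-28],"turn":[0,0,0],"grip":1},{"dp":[57,191,-28],"turn":[0,0,0],"grip":1}]}}

```text
time_s: 10.0
position: [0.601, -0.3284, 0.3283]
tcp_rot: [[1.0, 0.009, -0.0], [0.009, -1.0, 0.001], [-0.0, -0.001, -1.0]]
force: [0.2, 1.0, -0.9]
opening: 1.004
```

```bash
cat > m2.py <<'E'
from h import *
import sys
st()
p,d,ci=cap('wrist',sys.argv[1]); W=cloud(ci,d)
hsv=cv2.cvtColor(p,cv2.COLOR_RGB2HSV); H,S,V=[hsv[...,i].astype(int) for i in range(3)]
x,y,z=W[...,0],W[...,1],W[...,2]; ok=d>0.25
b=np.median(z[ok&(S<30)&(V>150)&(abs(z)<.01)]); print('bench',b); z=z-b
def comps(name,m,mn=30):
    nn,l,stt,c=cv2.connectedComponentsWithStats((m&ok).astype(np.uint8))
    for i in range(1,nn):
        if stt[i,4]<mn: continue
        q=W[l==i]; (cx,cy),(w,h),a=cv2.minAreaRect(q[:,:2].astype(np.float32)*1000)
        cc,r=cv2.minEnclosingCircle(q[:,:2].astype(np.float32)*1000)
        print(name,stt[i,4],'px',c[i].round(),'ctr',round(cx,1),round(cy,1),'size',round(w,1),round(h,1),'ang',round(a,1),'circ',np.round(cc,1),round(r,1),'z',(np.median(q[:,2])-b).round(4))
comps('blue',(H>105)&(H<130)&(S>120)&(abs(z-.06)<.004),60)
comps('green',(H>45)&(H<80)&(S>100)&(abs(z-.06)<.004),60)
comps('tintop',(abs(z-.11)<.006)&(S<60),100)
comps('brass',(H>12)&(H<24)&(S>110)&(abs(z-.03)<.004)&(y<-.12),40)
comps('piltop',(abs(z-.105)<.004)&(x>.6)&(x<.72)&(y>-.12)&(y<.15),30)
comps('cyltop',(abs(z-.09)<.004)&(H>105)&(H<130)&(S>120),60)
E
python3 m2.py w8.png
```

```text
t 10.0 p [ 0.601  -0.3284  0.3283] yaw 0.51 tilt [-0.0003  0.0007] F [ 0.2  1.  -0.9] M [0.05 0.02 0.  ] op 1.004 j [-38.   30.6  65.8   0.   83.6  51.5]
bench -0.0012609503592139193
blue 1712 px [258. 166.] ctr 628.1 -270.3 size 54.7 54.6 ang 1.9 circ [ 628.  -269.8] 27.9 z 0.0599
blue 1537 px [390. 218.] ctr 575.3 -404.5 size 54.6 53.7 ang 4.6 circ [ 575.2 -404.6] 27.7 z 0.0598
green 1846 px [385. 115.] ctr 676.8 -394.1 size 54.0 54.5 ang 1.2 circ [ 677.3 -393.9] 27.6 z 0.0599
green 1814 px [480. 138.] ctr 657.1 -487.6 size 53.7 54.6 ang 82.2 circ [ 657.2 -488.1] 27.8 z 0.0598
tintop 5791 px [242.  34.] ctr 736.4 -266.6 size 72.0 57.2 ang 90.0 circ [ 743.8 -266.6] 36.3 z 0.1101
tintop 272 px [ 24. 156.] ctr 640.4 -69.8 size 15.7 16.4 ang 0.1 circ [640.4 -69.6] 8.8 z 0.1053
brass 346 px [344. 266.] ctr 511.7 -360.2 size 29.0 15.9 ang 89.3 circ [ 511.7 -360.2] 15.6 z 0.0297
brass 343 px [239. 276.] ctr 498.6 -240.5 size 16.0 30.2 ang 6.5 circ [ 499.1 -240.5] 15.5 z 0.0298
brass 141 px [140. 303.] ctr 468.2 -121.8 size 48.0 5.1 ang 3.1 circ [ 468.2 -121. ] 24.0 z 0.0284
brass 83 px [337. 399.] ctr 334.6 -356.7 size 4.2 27.8 ang 0.5 circ [ 333.9 -356.7] 13.9 z 0.0286
brass 268 px [261. 410.] ctr 316.1 -261.3 size 17.2 29.3 ang 5.4 circ [ 316.5 -260.4] 16.0 z 0.0295
piltop 378 px [ 26. 156.] ctr 640.1 -70.4 size 17.7 18.1 ang 49.9 circ [640.2 -70.9] 9.6 z 0.1048
```

View pics/w8.png

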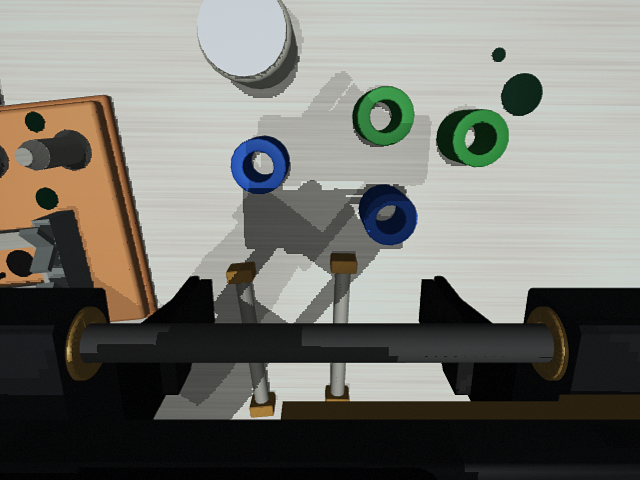

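The picture shows sleeve A at (258,166), sleeve B at (390,218), and the tin at (242,34), clear of a yaw-0 grasp. Both sleeve tops read 60 mm high. I go for sleeve A.

```bash
python3 - <<'E'
from h import *
go(.628,-.270,.12,0)
E
```

```text
dp [ 28.  -56.3 208.3] turn [-0.1  0.1  0.6] rows>= 5.0
```

Request:
{"fn": "jog_arm", "kwargs": {"rows": [{"dp":[28,-57,208],"turn":[0,0,0.3],"grip":1},{"dp":[28,-57,208],"turn":[0,0,0.3],"grip":1},{"dp":[28,-57,208],"turn":[0,0,0.3],"grip":1},{"dp":[28,-57,208],"turn":[0,0,0.3],"grip":1},{"dp":[28,-57,208],"turn":[0,0,0.3],"grip":1},{"dp":[28,-57,208],"turn":[0,0,0.3],"grip":1}]}}

```text
time_s: 10.65
position: [0.6263, -0.2653, 0.117]
tcp_rot: [[1.0, 0.009, -0.008], [0.009, -1.0, 0.005], [-0.008, -0.005, -1.0]]
force: [-0.1, -0.6, 0.0]
opening: 0.996
```

```bash
python3 m2.py w9.png; python3 - <<'E'
from h import *
st();st()
go(.628,-.270,.04,0)
E
```

```text
t 10.65 p [ 0.6263 -0.2653  0.117 ] yaw 0.52 tilt [-0.0077  0.0054] F [-0.1 -0.6  0. ] M [-0.01  0.   -0.01] op 0.996 j [-32.4  42.2  78.5   0.   59.8  57.1]
bench -0.0012306913527216357
brass 90 px [451. 399.] ctr 518.9 -357.5 size 2.1 23.9 ang 1.2 circ [ 518.1 -357.5] 12.0 z 0.0275
brass 163 px [269. 416.] ctr 504.1 -233.6 size 3.9 17.4 ang 7.7 circ [ 504.7 -233.5] 8.8 z 0.0288
t 10.7 p [ 0.6279 -0.2673  0.1196] yaw 0.48 tilt [-0.0031  0.002 ] F [-0.5 -0.5  0.4] M [ 0.09 -0.04  0.01] op 0.997 j [-32.4  42.1  78.3   0.   59.9  57.1]
t 10.7 p [ 0.6279 -0.2673  0.1196] yaw 0.48 tilt [-0.0031  0.002 ] F [-0.5 -0.5  0.4] M [ 0.09 -0.04  0.01] op 0.997 j [-32.4  42.1  78.3   0.   59.9  57.1]
dp [ 0.3  2.8 79.6] turn [-0.1  0.2  0.5] rows>= 2.0
```

View pics/w9.png

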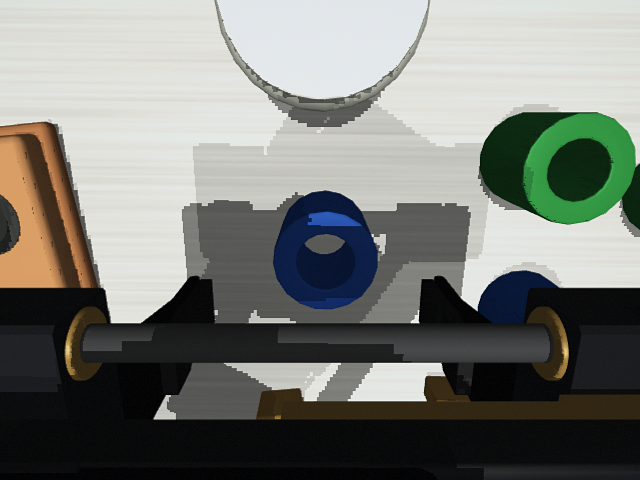

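Request:
{"fn": "jog_arm", "kwargs": {"rows": [{"dp":[0,1,40],"turn":[0,0,0.3],"grip":1},{"dp":[0,1,65],"turn":[0,0,0.3],"grip":1},{"dp":[0,1,79],"turn":[0,0,0.3],"grip":1},{"dp":[0,1,79],"turn":[0,0,0.3],"grip":0.8},{"dp":[0,1,79],"turn":[0,0,0.3],"grip":0.6},{"dp":[0,1,79],"turn":[0,0,0.3],"grip":0.4},{"dp":[0,1,79],"turn":[0,0,0.3],"grip":0.2},{"dp":[0,1,79],"turn":[0,0,0.3],"grip":0},{"dp":[0,1,79],"turn":[0,0,0.3],"grip":0}]}}

```text
time_s: 11.6
position: [0.6293, -0.2711, 0.0427]
tcp_rot: [[1.0, 0.0, 0.001], [0.0, -1.0, -0.0], [0.001, 0.0, -1.0]]
force: [0.7, 0.8, 4.8]
opening: 0.625
```

```bash
python3 - <<'E'
from h import *
st()
E
```

```text
t 11.6 p [ 0.6293 -0.2711  0.0427] yaw 0.02 tilt [ 0.0013 -0.0004] F [0.7 0.8 4.8] M [ 0.32  0.1  -0.01] op 0.625 j [-32.6  48.   79.9   0.   52.   57.3]
```

Request:
{"fn": "jog_arm", "kwargs": {"rows": [{"dp":[0,0,-20],"turn":[0,0,0],"grip":0},{"dp":[0,0,-60],"turn":[0,0,0],"grip":0},{"dp":[0,0,-100],"turn":[0,0,0],"grip":0},{"dp":[0,0,-140],"turn":[0,0,0],"grip":0},{"dp":[4,-40,-147],"turn":[0,0,0],"grip":0},{"dp":[6,-85,-147],"turn":[0,0,0],"grip":0},{"dp":[8,-130,-147],"turn":[0,0,0],"grip":0},{"dp":[10,-170,-147],"turn":[0,0,0],"grip":0},{"dp":[11,-201,-147],"turn":[0,0,0],"grip":0},{"dp":[11,-201,-147],"turn":[0,0,0],"grip":0}]}}

```text
time_s: 12.6
position: [0.6387, -0.0652, 0.1879]
tcp_rot: [[1.0, 0.005, -0.002], [0.005, -1.0, 0.002], [-0.002, -0.002, -1.0]]
force: [-0.5, 0.5, -1.7]
opening: 0.627
```

Request:
{"fn": "jog_arm", "kwargs": {"rows": [{"dp":[0,0,0],"turn":[0,0,0],"grip":0},{"dp":[0,0,0],"turn":[0,0,0],"grip":0}]}}

```text
time_s: 12.8
position: [0.6398, -0.0711, 0.1883]
tcp_rot: [[1.0, -0.0, -0.0], [-0.0, -1.0, -0.001], [-0.0, 0.001, -1.0]]
force: [0.4, 0.2, -1.4]
opening: 0.626
```

```bash
python3 - <<'E'
from h import *
st()
p,d,ci=cap('wrist','w10.png'); W=cloud(ci,d)
s=bot.read_state()
hsv=cv2.cvtColor(p,cv2.COLOR_RGB2HSV); H,S,V=[hsv[...,i].astype(int) for i in range(3)]
m=(H>105)&(H<130)&(S>120)&(d>.02)
q=W[m]; print(m.sum(),q.min(0),q.max(0)); t=q[q[:,2]>q[:,2].max()-.006]; print('sleeve top',cv2.minEnclosingCircle(t[:,:2].astype(np.float32)*1000),len(t))
go(.6401,-.0694,.15,0)
E
```

```text
t 12.8 p [ 0.6398 -0.0711  0.1883] yaw -0.02 tilt [-0.0001 -0.0006] F [ 0.4  0.2 -1.4] M [0.03 0.05 0.03] op 0.626 j [-16.3  34.5  81.7  -0.   63.7  73.8]
15041 [ 0.50771706 -0.15129227  0.02889478] [0.67894301 0.00730266 0.29227308]
sleeve top ((665.7013549804688, -56.15373611450195), 30.852439880371094) 122
dp [ 0.3 -2.1 38.3] turn [ 0.   0.  -0.1] rows>= 1.0
```

View pics/w10.png

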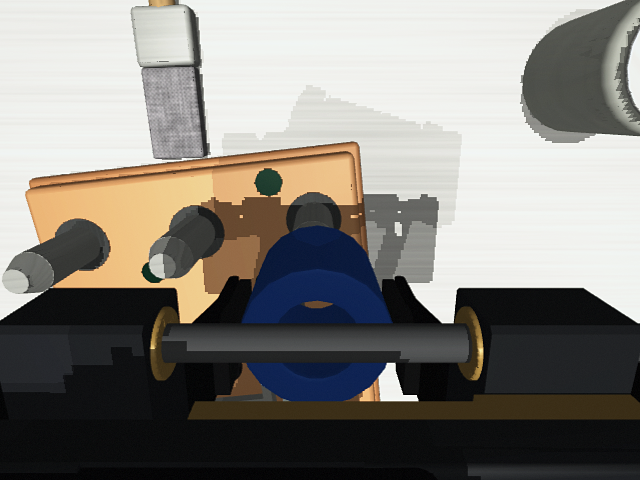

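The sleeve is held, with its top rim centred near (316,337). The pillar 0 foot is at (315,213), directly ahead of it. I check the sleeve's offset in the hand.

```bash
python3 - <<'E'
from h import *
p,d,ci=cap('wrist'); W=cloud(ci,d); s=bot.read_state(); print(s['position'])
hsv=cv2.cvtColor(p,cv2.COLOR_RGB2HSV); H,S,V=[hsv[...,i].astype(int) for i in range(3)]
m=(H>105)&(H<130)&(S>120)&(d>.02)
top=m&(abs(W[...,2]-(s['position'][2]+.0165))<.006); q=W[top]; print(top.sum(), q.min(0),q.max(0))
# circle fit with outer radius 28: use points far rim
q2=q[:,:2]; c=q2.mean(0)
from scipy.optimize import least_squares
hull=cv2.convexHull((q2*1000).astype(np.float32))[:,0]
hull=hull[hull[:,0]>np.median(q2[:,0])*1000]
r=least_squares(lambda a:np.hypot(*(hull-a).T)-27.7,c*1000,loss='soft_l1'); print(r.x,r.fun.round(1))
E
```

```text
[ 0.63979053 -0.07160419  0.18831238]
9508 [ 0.6125607  -0.10989729  0.19882369] [ 0.66662162 -0.03376603  0.21034478]
[642.33387702 -61.0785169 ] [-0.9 -4.2 -5.8  0.7  1.2  1.1 22.   2.8  2.3  0.4]
```

Request:
{"fn": "jog_arm", "kwargs": {"rows": [{"dp":[0,-2,20],"turn":[0,0,0],"grip":0},{"dp":[0,-2,38],"turn":[0,0,0],"grip":0},{"dp":[0,-2,44],"turn":[0,0,0],"grip":0},{"dp":[0,-2,50],"turn":[0,0,0],"grip":0},{"dp":[0,-2,56],"turn":[0,0,0],"grip":0},{"dp":[0,-2,60],"turn":[0,0,0],"grip":0},{"dp":[0,-2,64],"turn":[0,0,0],"grip":0},{"dp":[0,-2,64],"turn":[0,0,0],"grip":0}]}}

```text
time_s: 13.7
position: [0.6404, -0.0684, 0.1245]
tcp_rot: [[1.0, 0.0, 0.002], [0.0, -1.0, -0.001], [0.002, 0.001, -1.0]]
force: [1.0, -0.8, -1.5]
opening: 0.625
```

```bash
python3 - <<'E'
from h import *
st();cap('wrist','w11.png');cap('scene','s11.png')
E
```

```text
t 13.7 p [ 0.6404 -0.0684  0.1245] yaw 0.02 tilt [ 0.0016 -0.0005] F [ 1.  -0.8 -1.5] M [-0.02 -0.25  0.01] op 0.625 j [-16.   39.1  84.5  -0.   56.3  74. ]
```

View pics/w11.png

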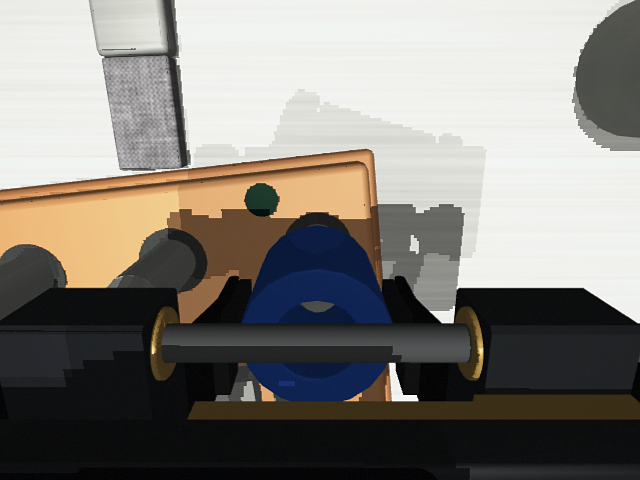

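The sleeve has passed the cone without force. I lower it to home.

Request:
{"fn": "jog_arm", "kwargs": {"rows": [{"dp":[0,0,10],"turn":[0,0,0],"grip":0},{"dp":[0,0,20],"turn":[0,0,0],"grip":0},{"dp":[0,0,30],"turn":[0,0,0],"grip":0},{"dp":[0,0,40],"turn":[0,0,0],"grip":0},{"dp":[0,0,46],"turn":[0,0,0],"grip":0},{"dp":[0,0,50],"turn":[0,0,0],"grip":0},{"dp":[0,0,52],"turn":[0,0,0],"grip":0},{"dp":[0,0,52],"turn":[0,0,0],"grip":0}]}}

```text
time_s: 14.6
position: [0.6405, -0.0684, 0.0727]
tcp_rot: [[1.0, 0.0, 0.002], [0.0, -1.0, -0.001], [0.002, 0.001, -1.0]]
force: [4.7, -1.9, -1.7]
opening: 0.624
```

```bash
python3 - <<'E'
from h import *
st()
E
```

```text
t 14.6 p [ 0.6405 -0.0684  0.0727] yaw 0.02 tilt [ 0.0017 -0.0005] F [ 4.7 -1.9 -1.7] M [-0.18 -0.66  0.02] op 0.624 j [-16.   43.2  86.   -0.   50.7  74. ]
```

Request:
{"fn": "jog_arm", "kwargs": {"rows": [{"dp":[0,0,1],"turn":[0,0,0],"grip":0},{"dp":[0,0,2],"turn":[0,0,0],"grip":0},{"dp":[0,0,2],"turn":[0,0,0],"grip":0.85},{"dp":[0,0,2],"turn":[0,0,0],"grip":0.85},{"dp":[0,0,2],"turn":[0,0,0],"grip":0.85},{"dp":[0,0,2],"turn":[0,0,0],"grip":0.85},{"dp":[0,0,-30],"turn":[0,0,0],"grip":0.9},{"dp":[0,0,-80],"turn":[0,0,0],"grip":1},{"dp":[0,0,-130],"turn":[0,0,0],"grip":1}]}}

```text
time_s: 15.5
position: [0.6385, -0.0677, 0.2024]
tcp_rot: [[1.0, 0.0, -0.004], [0.0, -1.0, 0.001], [-0.004, -0.001, -1.0]]
force: [0.8, -0.3, -0.3]
opening: 0.969
```

```bash
python3 - <<'E'
from h import *
st();cap('wrist','w12.png');cap('side','s12.png')
go(.575,-.4045,.20,0)
E
```

```text
t 15.5 p [ 0.6385 -0.0677  0.2024] yaw 0.02 tilt [-0.0042  0.0013] F [ 0.8 -0.3 -0.3] M [ 0.05 -0.03 -0.03] op 0.969 j [-16.   33.6  81.1   0.   65.6  74. ]
dp [-69.8 335.3  10.6] turn [ 0.2 -0.8  0. ] rows>= 7.0
```

View pics/w12.png

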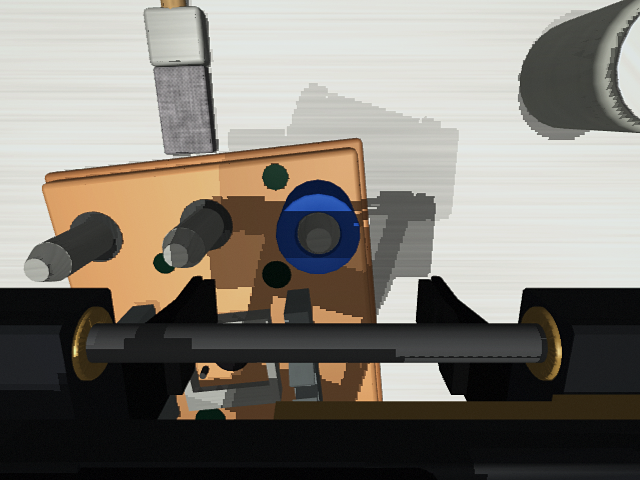

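View pics/s12.png

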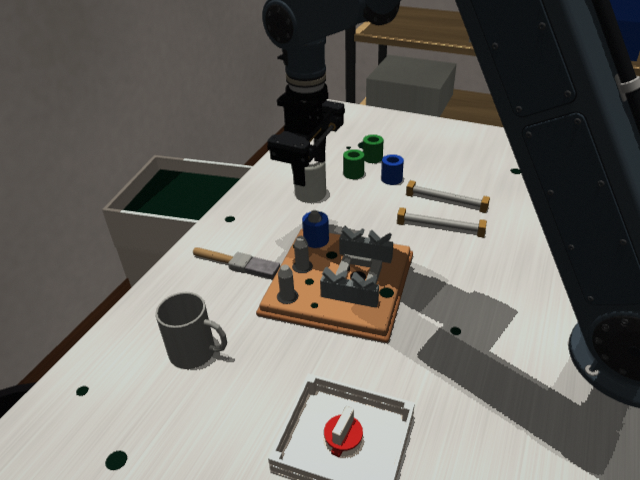

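Sleeve A is home on pillar 0: in the wrist view the pillar tip shows at (318,236) inside the ring. I go on to sleeve B.

Request:
{"fn": "jog_arm", "kwargs": {"rows": [{"dp":[-70,335,10],"turn":[0,0,0],"grip":1},{"dp":[-70,335,10],"turn":[0,0,0],"grip":1},{"dp":[-70,335,10],"turn":[0,0,0],"grip":1},{"dp":[-70,335,10],"turn":[0,0,0],"grip":1},{"dp":[-70,335,10],"turn":[0,0,0],"grip":1},{"dp":[-70,335,10],"turn":[0,0,0],"grip":1},{"dp":[-70,335,10],"turn":[0,0,0],"grip":1},{"dp":[-70,335,10],"turn":[0,0,0],"grip":1},{"dp":[-70,335,10],"turn":[0,0,0],"grip":1}]}}

```text
time_s: 16.5
position: [0.5688, -0.4036, 0.1912]
tcp_rot: [[1.0, -0.002, -0.002], [-0.002, -1.0, 0.002], [-0.002, -0.002, -1.0]]
force: [0.2, 0.2, -0.1]
opening: 1.002
```

```bash
python3 m2.py w13.png; python3 - <<'E'
from h import *
st()
go(.575,-.4045,.042,0)
E
```

```text
t 16.5 p [ 0.5688 -0.4036  0.1912] yaw -0.12 tilt [-0.0015  0.0023] F [ 0.2  0.2 -0.1] M [ 0.01 -0.01 -0.03] op 1.002 j [-44.5  38.5  72.9   0.   68.8  45.6]
bench -0.0012100545967860254
blue 3388 px [318. 218.] ctr 574.9 -404.6 size 55.0 54.5 ang 1.0 circ [ 574.9 -405.1] 27.7 z 0.0598
green 4518 px [301.  60.] ctr 677.0 -394.1 size 54.7 55.0 ang 70.6 circ [ 677.1 -394.3] 27.7 z 0.06
green 4308 px [448.  94.] ctr 656.8 -488.1 size 54.7 54.7 ang 11.5 circ [ 657.  -488.2] 27.7 z 0.0599
brass 705 px [263. 287.] ctr 511.3 -360.6 size 29.9 16.3 ang 89.0 circ [ 511.3 -360.7] 16.1 z 0.0298
brass 550 px [122. 301.] ctr 498.9 -244.0 size 16.0 24.1 ang 8.0 circ [ 499.4 -243.8] 13.6 z 0.0297
t 16.55 p [ 0.5693 -0.4022  0.1914] yaw -0.01 tilt [-0.0016  0.0025] F [ 0.1 -0.4  0.2] M [0.13 0.05 0.02] op 0.999 j [-44.4  38.4  72.9   0.   68.8  45.6]
dp [  6.    2.7 149.4] turn [-0.1  0.1 -0. ] rows>= 3.0
```

View pics/w13.png

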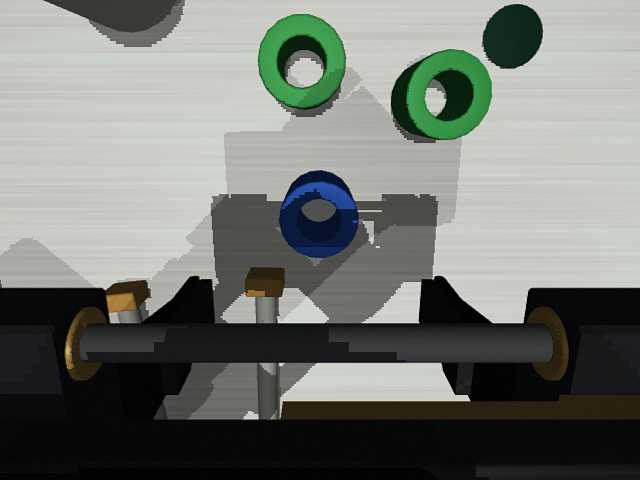

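Sleeve B is unmoved at (574.9, -404.6) and clear of the bar's end block at (263,287).

Request:
{"fn": "jog_arm", "kwargs": {"rows": [{"dp":[6,2,45],"turn":[0,0,0],"grip":1},{"dp":[6,2,90],"turn":[0,0,0],"grip":1},{"dp":[6,2,130],"turn":[0,0,0],"grip":1},{"dp":[6,2,149],"turn":[0,0,0],"grip":1},{"dp":[6,2,149],"turn":[0,0,0],"grip":0.8},{"dp":[6,2,149],"turn":[0,0,0],"grip":0.5},{"dp":[6,2,149],"turn":[0,0,0],"grip":0.2},{"dp":[6,2,149],"turn":[0,0,0],"grip":0},{"dp":[6,2,149],"turn":[0,0,0],"grip":0},{"dp":[6,2,149],"turn":[0,0,0],"grip":0}]}}

```text
time_s: 17.55
position: [0.5768, -0.4056, 0.0454]
tcp_rot: [[1.0, 0.0, 0.002], [0.0, -1.0, -0.001], [0.002, 0.001, -1.0]]
force: [-0.2, 1.5, 6.1]
opening: 0.641
```

```bash
python3 - <<'E'
from h import *
st()
go(.6203,.1095,.19,0)
E
```

```text
t 17.55 p [ 0.5768 -0.4056  0.0454] yaw 0.02 tilt [ 0.0023 -0.0015] F [-0.2  1.5  6.1] M [0.32 0.03 0.09] op 0.641 j [-44.2  48.9  76.6   0.   54.3  45.8]
dp [  44.  -514.8 -145.2] turn [ 0.1 -0.1  0. ] rows>= 11.0
```

Request:
{"fn": "jog_arm", "kwargs": {"rows": [{"dp":[0,0,-20],"turn":[0,0,0],"grip":0},{"dp":[0,0,-60],"turn":[0,0,0],"grip":0},{"dp":[0,0,-105],"turn":[0,0,0],"grip":0},{"dp":[4,-30,-145],"turn":[0,0,0],"grip":0},{"dp":[8,-75,-150],"turn":[0,0,0],"grip":0},{"dp":[12,-120,-150],"turn":[0,0,0],"grip":0},{"dp":[16,-165,-150],"turn":[0,0,0],"grip":0},{"dp":[20,-210,-150],"turn":[0,0,0],"grip":0},{"dp":[24,-255,-150],"turn":[0,0,0],"grip":0},{"dp":[28,-300,-150],"turn":[0,0,0],"grip":0}]}}

```text
time_s: 18.55
position: [0.6034, -0.1035, 0.1935]
tcp_rot: [[1.0, -0.0, -0.0], [-0.0, -1.0, -0.0], [-0.0, 0.0, -1.0]]
force: [0.5, -0.2, -1.7]
opening: 0.642
```

```bash
python3 - <<'E'
from h import *
st()
go(.6215,.1095,.195,0)
E
```

```text
t 18.55 p [ 0.6034 -0.1035  0.1935] yaw -0.01 tilt [-0.0002 -0.    ] F [ 0.5 -0.2 -1.7] M [-0.01 -0.05 -0.05] op 0.642 j [-20.2  31.9  86.3  -0.   61.8  69.8]
dp [  18.1 -213.    -1.5] turn [ 0.  0. -0.] rows>= 5.0
```

Request:
{"fn": "jog_arm", "kwargs": {"rows": [{"dp":[4,-45,-1],"turn":[0,0,0],"grip":0},{"dp":[8,-90,-1],"turn":[0,0,0],"grip":0},{"dp":[12,-135,-1],"turn":[0,0,0],"grip":0},{"dp":[15,-175,-1],"turn":[0,0,0],"grip":0},{"dp":[18,-205,-1],"turn":[0,0,0],"grip":0},{"dp":[18,-211,-1],"turn":[0,0,0],"grip":0},{"dp":[18,-211,-1],"turn":[0,0,0],"grip":0},{"dp":[18,-211,-1],"turn":[0,0,0],"grip":0}]}}

```text
time_s: 19.35
position: [0.6215, 0.1048, 0.1943]
tcp_rot: [[1.0, -0.0, -0.001], [-0.0, -1.0, -0.001], [-0.001, 0.001, -1.0]]
force: [0.4, -0.2, -1.1]
opening: 0.642
```

```bash
python3 - <<'E'
from h import *
st()
p,d,ci=cap('wrist','w14.png'); W=cloud(ci,d); s=bot.read_state(); 
hsv=cv2.cvtColor(p,cv2.COLOR_RGB2HSV); H,S,V=[hsv[...,i].astype(int) for i in range(3)]
m=(H>105)&(H<130)&(S>120)&(d>.02)
top=m&(abs(W[...,2]-(s['position'][2]+.014))<.006); q=W[top]; print(top.sum(), q.min(0),q.max(0))
go(.6203,.1095,.19,0)
E
```

```text
t 19.35 p [0.6215 0.1048 0.1943] yaw -0.01 tilt [-0.0005 -0.0008] F [ 0.4 -0.2 -1.1] M [ 0.02  0.08 -0.02] op 0.642 j [-0.5 33.2 83.5 -0.1 63.4 89.5]
9139 [0.59206333 0.06614772 0.20235165] [0.64738249 0.14253432 0.21428887]
dp [-1.3 -5.1  4.3] turn [ 0.   0.  -0.1] rows>= 1.0
```

View pics/w14.png

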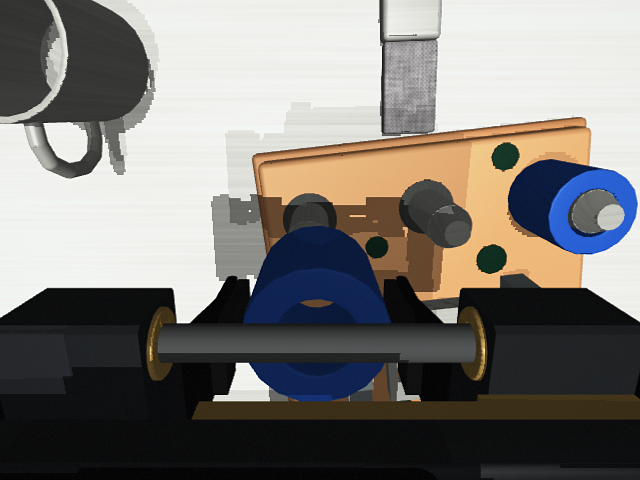

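Request:
{"fn": "jog_arm", "kwargs": {"rows": [{"dp":[0.5,-4.5,10],"turn":[0,0,0],"grip":0},{"dp":[0.5,-4.5,25],"turn":[0,0,0],"grip":0},{"dp":[0.5,-4.5,40],"turn":[0,0,0],"grip":0},{"dp":[0.5,-4.5,47],"turn":[0,0,0],"grip":0},{"dp":[0.5,-4.5,53],"turn":[0,0,0],"grip":0},{"dp":[0.5,-4.5,58],"turn":[0,0,0],"grip":0},{"dp":[0.5,-4.5,63],"turn":[0,0,0],"grip":0},{"dp":[0.5,-4.5,67],"turn":[0,0,0],"grip":0},{"dp":[0.5,-4.5,67],"turn":[0,0,0],"grip":0}]}}

```text
time_s: 20.3
position: [0.6219, 0.1104, 0.1271]
tcp_rot: [[1.0, 0.0, -0.001], [0.0, -1.0, 0.0], [-0.001, -0.0, -1.0]]
force: [-0.1, 0.7, -1.0]
opening: 0.642
```

```bash
python3 - <<'E'
from h import *
st();cap('wrist','w15.png');cap('side','s15.png')
E
```

```text
t 20.3 p [0.6219 0.1104 0.1271] yaw 0.02 tilt [-0.0007  0.    ] F [-0.1  0.7 -1. ] M [ 0.01 -0.01  0.05] op 0.642 j [-0.1 38.1 86.2  0.  55.7 89.9]
```

View pics/w15.png

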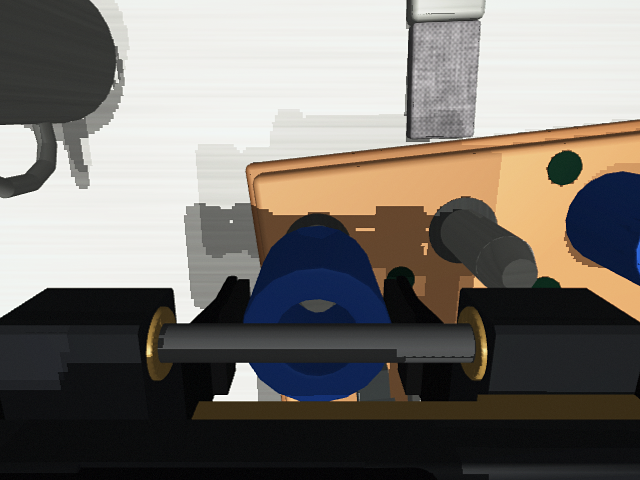

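The sleeve is on the pillar without force. I lower it the last 52 mm to home.

Request:
{"fn": "jog_arm", "kwargs": {"rows": [{"dp":[0,0,10],"turn":[0,0,0],"grip":0},{"dp":[0,0,20],"turn":[0,0,0],"grip":0},{"dp":[0,0,30],"turn":[0,0,0],"grip":0},{"dp":[0,0,40],"turn":[0,0,0],"grip":0},{"dp":[0,0,46],"turn":[0,0,0],"grip":0},{"dp":[0,0,50],"turn":[0,0,0],"grip":0},{"dp":[0,0,52],"turn":[0,0,0],"grip":0},{"dp":[0,0,53],"turn":[0,0,0],"grip":0},{"dp":[0,0,53],"turn":[0,0,0],"grip":0}]}}

```text
time_s: 21.3
position: [0.6218, 0.1104, 0.0754]
tcp_rot: [[1.0, 0.001, -0.001], [0.001, -1.0, -0.0], [-0.001, 0.0, -1.0]]
force: [-1.8, -0.0, 3.8]
opening: 0.637
```

```bash
python3 - <<'E'
from h import *
st()
E
```

```text
t 21.3 p [0.6218 0.1104 0.0754] yaw 0.03 tilt [-0.0006 -0.0001] F [-1.8 -0.   3.8] M [-0.09  0.46 -0.04] op 0.637 j [-0.  42.3 87.8 -0.  50.  89.9]
```

Request:
{"fn": "jog_arm", "kwargs": {"rows": [{"dp":[0,0,0],"turn":[0,0,0],"grip":0.85},{"dp":[0,0,0],"turn":[0,0,0],"grip":0.85},{"dp":[0,0,0],"turn":[0,0,0],"grip":0.85},{"dp":[0,0,0],"turn":[0,0,0],"grip":0.85},{"dp":[0,0,-40],"turn":[0,0,0],"grip":0.85},{"dp":[0,0,-90],"turn":[0,0,0],"grip":1},{"dp":[0,0,-140],"turn":[0,0,0],"grip":1},{"dp":[0,0,-180],"turn":[0,0,0],"grip":1}]}}

```text
time_s: 22.1
position: [0.6229, 0.1104, 0.2575]
tcp_rot: [[1.0, 0.0, 0.003], [0.0, -1.0, 0.0], [0.003, -0.0, -1.0]]
force: [1.1, -0.1, 0.4]
opening: 0.982
```

```bash
python3 - <<'E'
from h import *
st();cap('wrist','w16.png')
go(.407,-.25,.25,6.4)
E
```

```text
t 22.1 p [0.6229 0.1104 0.2575] yaw 0.02 tilt [0.0031 0.    ] F [ 1.1 -0.1  0.4] M [0.08 0.   0.01] op 0.982 j [-0.1 29.4 79.5  0.  70.9 89.9]
dp [-220.2  360.5   11.2] turn [ 0.  -0.9 -6.4] rows>= 9.0
```

View pics/w16.png

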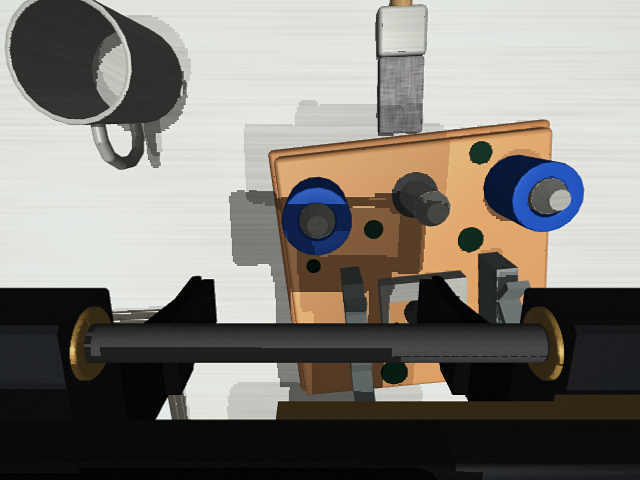

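Both sleeves are home, at (317,217) and (550,200) in the wrist view. Next is bar A.

Request:
{"fn": "jog_arm", "kwargs": {"rows": [{"dp":[-220,360,10],"turn":[0,0,-6.4],"grip":0.7},{"dp":[-220,360,10],"turn":[0,0,-6.4],"grip":0.7},{"dp":[-220,360,10],"turn":[0,0,-6.4],"grip":0.7},{"dp":[-220,360,10],"turn":[0,0,-6.4],"grip":0.7},{"dp":[-220,360,10],"turn":[0,0,-6.4],"grip":0.7},{"dp":[-220,360,10],"turn":[0,0,-6.4],"grip":0.7},{"dp":[-220,360,10],"turn":[0,0,-6.4],"grip":0.7},{"dp":[-220,360,10],"turn":[0,0,-6.4],"grip":0.7},{"dp":[-220,360,10],"turn":[0,0,-6.4],"grip":0.7},{"dp":[-220,360,10],"turn":[0,0,-6.4],"grip":0.7}]}}

```text
time_s: 23.15
position: [0.4011, -0.2525, 0.2443]
tcp_rot: [[0.994, 0.107, 0.0], [0.107, -0.994, -0.001], [0.0, 0.001, -1.0]]
force: [0.2, 0.8, -0.6]
opening: 0.699
```

```bash
python3 m2.py w17.png; python3 - <<'E'
from h import *
st()
p,d,ci=cap('wrist'); W=cloud(ci,d); hsv=cv2.cvtColor(p,cv2.COLOR_RGB2HSV)
# scene view of bars
for n in ['scene','side']:
    p,d,ci=cap(n,n+'17.png'); W=cloud(ci,d); hsv=cv2.cvtColor(p,cv2.COLOR_RGB2HSV); H,S,V=[hsv[...,i].astype(int) for i in range(3)]
    x,y,z=[W[...,i] for i in range(3)]
    m=(H>12)&(H<24)&(S>110)&(V>60)&(y<-.15)&(x<.56)&(x>.28)&(y>-.45)&(z>.01)&(z<.04)
    nn,l,stt,c=cv2.connectedComponentsWithStats(m.astype(np.uint8))
    for i in range(1,nn):
        if stt[i,4]>20:
            q=W[l==i]; t=q[q[:,2]>np.percentile(q[:,2],95)-.006]; print(n,c[i].round(),((t.min(0)+t.max(0))/2).round(4),(t.max(0)-t.min(0)).round(3))
E
```

```text
t 23.15 p [ 0.4011 -0.2525  0.2443] yaw 6.13 tilt [ 0.0001 -0.001 ] F [ 0.2  0.8 -0.6] M [ 0.03  0.01 -0.01] op 0.699 j [-45.7  17.7 102.4  -0.   59.8  38.2]
bench -0.0012431009395093284
brass 720 px [458.  89.] ctr 510.9 -359.8 size 29.2 15.7 ang 89.1 circ [ 510.6 -359.6] 15.8 z 0.0299
brass 298 px [170. 117.] ctr 468.1 -122.7 size 51.2 5.9 ang 1.0 circ [ 468.  -120.3] 25.6 z 0.0286
brass 354 px [316.  90.] ctr 498.1 -240.2 size 15.1 29.1 ang 6.1 circ [ 497.9 -240.1] 15.7 z 0.0298
brass 501 px [315. 293.] ctr 315.8 -260.8 size 16.7 28.7 ang 7.1 circ [ 315.6 -260.9] 15.8 z 0.0297
brass 175 px [426. 291.] ctr 330.2 -366.5 size 20.7 11.7 ang 38.1 circ [ 327.5 -362.9] 10.4 z 0.0295
t 23.2 p [ 0.4018 -0.2508  0.2443] yaw 6.22 tilt [0.0003 0.0002] F [-0.3  0.3 -0. ] M [ 0.08  0.01 -0.04] op 0.699 j [-45.5  17.7 102.4   0.   59.8  38.2]
scene [180. 264.] [ 0.3168 -0.2618  0.0316] [0.014 0.028 0.007]
scene [249. 293.] [ 0.498  -0.2419  0.0309] [0.017 0.029 0.006]
scene [155. 296.] [ 0.3278 -0.3585  0.032 ] [0.016 0.028 0.009]
scene [219. 335.] [ 0.5117 -0.3619  0.0317] [0.015 0.029 0.008]
side [411. 184.] [ 0.5108 -0.3578  0.0298] [0.015 0.03  0.009]
side [485. 200.] [ 0.3275 -0.3534  0.0296] [0.015 0.029 0.006]
side [402. 212.] [ 0.4969 -0.2347  0.0287] [0.015 0.028 0.006]
side [482. 224.] [ 0.3148 -0.2582  0.0293] [0.016 0.03  0.007]
```

View pics/w17.png

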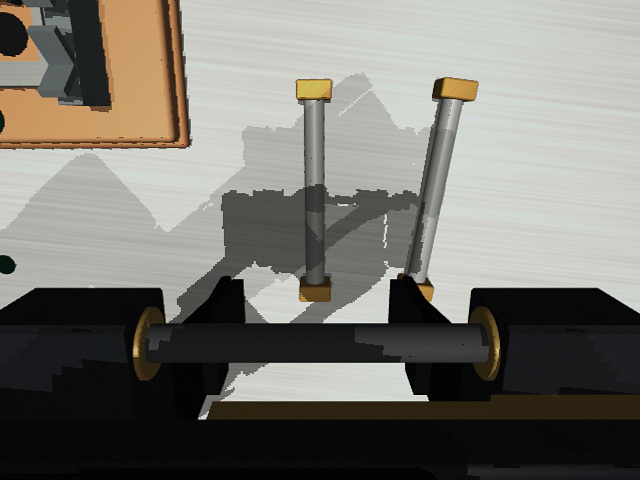

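Bar A's ends are at (316,90) and (315,293), which puts its centre at (407.0, -250.5) with yaw 6.45°. I descend.

```bash
python3 - <<'E'
from h import *
st();go(.407,-.2505,.06,6.45)
E
```

```text
t 23.35 p [ 0.4027 -0.2487  0.2443] yaw 6.48 tilt [-0.      0.0007] F [0.3 0.9 0.7] M [ 0.09 -0.04 -0.02] op 0.703 j [-45.3  17.7 102.5   0.   59.9  38.2]
dp [  4.1   2.4 184.3] turn [-0. -0.  0.] rows>= 4.0
```

Request:
{"fn": "jog_arm", "kwargs": {"rows": [{"dp":[4,2,45],"turn":[0,0,0],"grip":0.6},{"dp":[4,2,90],"turn":[0,0,0],"grip":0.6},{"dp":[4,2,135],"turn":[0,0,0],"grip":0.6},{"dp":[4,2,170],"turn":[0,0,0],"grip":0.6},{"dp":[4,2,184],"turn":[0,0,0],"grip":0.6},{"dp":[4,2,184],"turn":[0,0,0],"grip":0.6},{"dp":[4,2,184],"turn":[0,0,0],"grip":0.6}]}}

```text
time_s: 24.05
position: [0.4073, -0.2505, 0.0606]
tcp_rot: [[0.994, 0.114, 0.0], [0.114, -0.994, 0.0], [0.0, -0.0, -1.0]]
force: [-0.1, 0.6, 0.7]
opening: 0.595
```

```bash
python3 - <<'E'
from h import *
st();cap('wrist','w18.png');go(.407,-.2505,.016,6.45)
E
```

```text
t 24.05 p [ 0.4073 -0.2505  0.0606] yaw 6.53 tilt [0.0001 0.    ] F [-0.1  0.6  0.7] M [0.02 0.   0.02] op 0.595 j [-45.   36.6 110.9   0.   32.6  38.4]
dp [-0.5 -0.6 45.2] turn [ 0.1 -0.1  0.1] rows>= 1.0
```

View pics/w18.png

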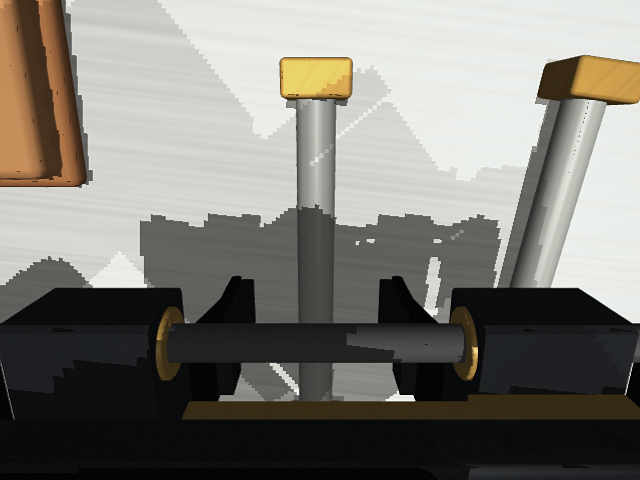

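Request:
{"fn": "jog_arm", "kwargs": {"rows": [{"dp":[0,0,25],"turn":[0,0,0],"grip":0.6},{"dp":[0,0,40],"turn":[0,0,0],"grip":0.6},{"dp":[0,0,45],"turn":[0,0,0],"grip":0.6},{"dp":[0,0,45],"turn":[0,0,0],"grip":0.5},{"dp":[0,0,45],"turn":[0,0,0],"grip":0.3},{"dp":[0,0,45],"turn":[0,0,0],"grip":0.1},{"dp":[0,0,45],"turn":[0,0,0],"grip":0},{"dp":[0,0,45],"turn":[0,0,0],"grip":0},{"dp":[0,0,45],"turn":[0,0,0],"grip":0}]}}

```text
time_s: 25.0
position: [0.4065, -0.251, 0.0159]
tcp_rot: [[0.994, 0.112, 0.0], [0.112, -0.994, 0.0], [0.0, -0.0, -1.0]]
force: [0.8, 0.7, 3.8]
opening: 0.199
```

Request:
{"fn": "jog_arm", "kwargs": {"rows": [{"dp":[0,0,0],"turn":[0,0,0],"grip":0},{"dp":[0,0,-10],"turn":[0,0,0],"grip":0},{"dp":[0,0,-30],"turn":[0,0,0],"grip":0},{"dp":[0,0,-60],"turn":[0,0,0],"grip":0},{"dp":[0,0,-95],"turn":[0,0,0],"grip":0},{"dp":[0,0,-130],"turn":[0,0,0],"grip":0},{"dp":[0,0,-160],"turn":[0,0,0],"grip":0},{"dp":[0,0,-180],"turn":[0,0,0],"grip":0},{"dp":[0,0,-180],"turn":[0,0,0],"grip":0},{"dp":[0,0,-180],"turn":[0,0,0],"grip":0}]}}

```text
time_s: 26.0
position: [0.406, -0.2508, 0.1952]
tcp_rot: [[0.994, 0.112, -0.0], [0.112, -0.994, 0.0], [-0.0, -0.0, -1.0]]
force: [0.5, 0.6, -3.8]
opening: 0.196
```

```bash
python3 - <<'E'
from h import *
st();cap('wrist','w19.png');go(.5411,.0103,.195,96.3)
E
```

```text
t 26.0 p [ 0.406  -0.2508  0.1952] yaw 6.43 tilt [-0.0005  0.0003] F [ 0.5  0.6 -3.8] M [ 0.09  0.05 -0.02] op 0.196 j [-45.2  22.3 105.2  -0.   52.6  38.4]
dp [ 163.8 -243.9   -0.4] turn [ -0.2  -0.  -89.9] rows>= 11.0
```

View pics/w19.png

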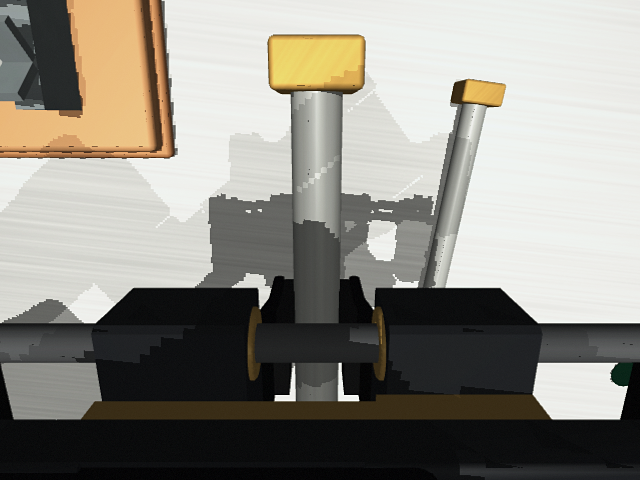

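Request:
{"fn": "jog_arm", "kwargs": {"rows": [{"dp":[10,-15,0],"turn":[0,0,-6],"grip":0},{"dp":[25,-40,0],"turn":[0,0,-13],"grip":0},{"dp":[45,-65,0],"turn":[0,0,-21],"grip":0},{"dp":[62,-90,0],"turn":[0,0,-29],"grip":0},{"dp":[78,-116,0],"turn":[0,0,-37],"grip":0},{"dp":[96,-142,0],"turn":[0,0,-45],"grip":0},{"dp":[113,-168,0],"turn":[0,0,-53],"grip":0},{"dp":[130,-194,0],"turn":[0,0,-61],"grip":0},{"dp":[147,-219,0],"turn":[0,0,-69],"grip":0},{"dp":[158,-235,0],"turn":[0,0,-77],"grip":0}]}}

```text
time_s: 27.05
position: [0.5366, 0.0021, 0.1931]
tcp_rot: [[0.108, 0.994, -0.004], [0.994, -0.108, 0.001], [0.001, -0.004, -1.0]]
force: [0.1, -0.3, -3.2]
opening: 0.198
```

```bash
python3 - <<'E'
from h import *
st();go(.5411,.0103,.195,96.3)
E
```

```text
t 27.05 p [0.5366 0.0021 0.1931] yaw 83.83 tilt [-0.0043  0.0014] F [ 0.1 -0.3 -3.2] M [-0.02 -0.07 -0.01] op 0.198 j [-11.7  26.6  97.    0.   56.6  -5.6]
dp [ 8.6  3.6 -1.9] turn [ -0.2  -0.1 -12.5] rows>= 2.0
```

Request:
{"fn": "jog_arm", "kwargs": {"rows": [{"dp":[8.5,4,0],"turn":[0,0,-7],"grip":0},{"dp":[8.5,4,0],"turn":[0,0,-12.7],"grip":0},{"dp":[8.5,4,0],"turn":[0,0,-12.7],"grip":0},{"dp":[8.5,4,0],"turn":[0,0,-12.7],"grip":0},{"dp":[8.5,4,0],"turn":[0,0,-12.7],"grip":0}]}}

```text
time_s: 27.55
position: [0.5416, 0.0078, 0.1946]
tcp_rot: [[-0.105, 0.995, -0.002], [0.995, 0.105, 0.0], [0.001, -0.002, -1.0]]
force: [-0.4, -1.2, -2.6]
opening: 0.195
```

```bash
cat > mb.py <<'E'
from h import *
import sys
st();s=bot.read_state()
p,d,ci=cap('wrist',sys.argv[1]);W=cloud(ci,d)
hsv=cv2.cvtColor(p,cv2.COLOR_RGB2HSV); H,S,V=[hsv[...,i].astype(int) for i in range(3)]
P=s['position']; R=s['tcp_rot']; L=(W-P)@R  # tool coords
m=(d>.05)&(abs(L[...,2])<.03)&(abs(L[...,1])<.03)&(L[...,0]>.03)&(L[...,0]<.09)&(S<60)
q=L[m]; print('bar pts',m.sum())
for a in (.035,.05,.065,.08):
    k=q[abs(q[:,0]-a)<.004]
    if len(k)>10: print(a,'y mid',((k[:,1].min()+k[:,1].max())/2).round(4),'z top',np.percentile(k[:,2],3).round(4),len(k))
b=(d>.05)&(abs(L[...,2])<.03)&(abs(L[...,1])<.03)&(L[...,0]>.06)&(L[...,0]<.13)&(H>12)&(H<24)&(S>110)
q=L[b]; print('brass x',q[:,0].min(),q[:,0].max(),'y',q[:,1].min(),q[:,1].max(),'ztop',np.percentile(q[:,2],5))
E
python3 mb.py w20.png;python3 - <<'E'
from h import *
cap('side','s20.png')
E
```

```text
t 27.55 p [0.5416 0.0078 0.1946] yaw 96.01 tilt [-0.002   0.0004] F [-0.4 -1.2 -2.6] M [ 0.02 -0.09  0.01] op 0.195 j [-11.   26.8  96.4  -0.   56.9 -17. ]
bar pts 7477
0.035 y mid 0.001 z top -0.0076 1012
0.05 y mid 0.001 z top -0.0076 1116
0.065 y mid 0.001 z top -0.0078 1193
0.08 y mid 0.0012 z top -0.0078 1002
brass x 0.07663583451906586 0.09851901926021504 y -0.014148493677648729 0.015979401539636475 ztop -0.01390240207809322
```

View pics/w20.png

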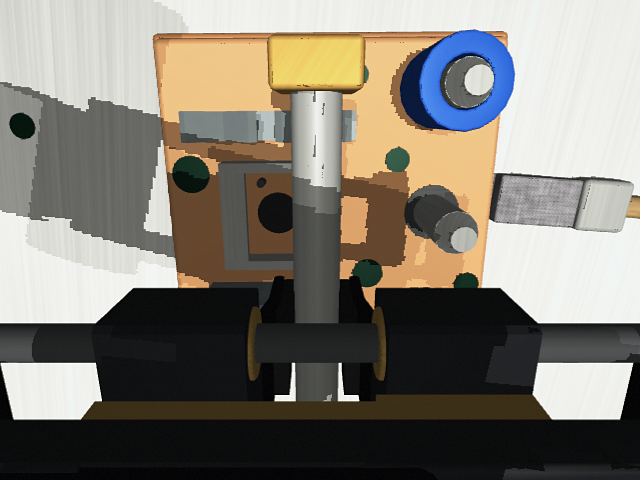

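View pics/s20.png

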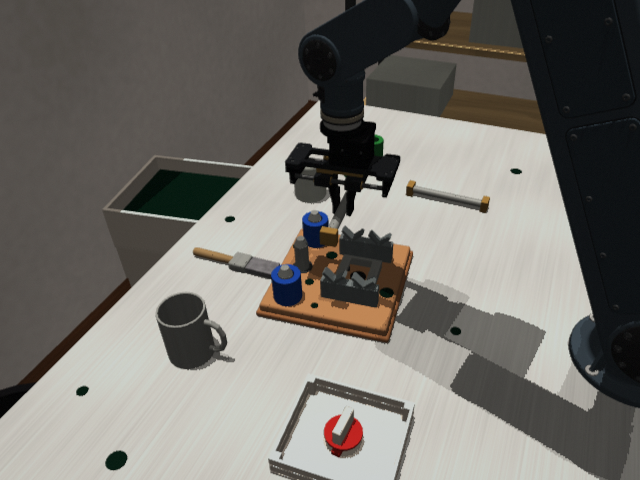

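Bar A is level in the hand and centred: its brass end is at (316,63), in line with notch pair 1 at (275–300,125). I lower it.

Request:
{"fn": "jog_arm", "kwargs": {"rows": [{"dp":[2.5,-0.7,30],"turn":[0,0,-0.3],"grip":0},{"dp":[2.5,-0.7,60],"turn":[0,0,-0.3],"grip":0},{"dp":[2.5,-0.7,75],"turn":[0,0,-0.3],"grip":0},{"dp":[2.5,-0.7,84],"turn":[0,0,-0.3],"grip":0},{"dp":[2.5,-0.7,90],"turn":[0,0,-0.3],"grip":0},{"dp":[2.5,-0.7,90],"turn":[0,0,-0.3],"grip":0},{"dp":[2.5,-0.7,90],"turn":[0,0,-0.3],"grip":0}]}}

```text
time_s: 28.35
position: [0.5419, 0.0102, 0.1062]
tcp_rot: [[-0.112, 0.994, 0.002], [0.994, 0.112, -0.0], [-0.0, 0.002, -1.0]]
force: [0.1, 0.1, -3.5]
opening: 0.2
```

```bash
python3 mb.py w21.png
```

```text
t 28.35 p [0.5419 0.0102 0.1062] yaw 96.41 tilt [ 0.0016 -0.0003] F [ 0.1  0.1 -3.5] M [ 0.01 -0.14 -0.04] op 0.2 j [-10.7  34.6 100.4   0.   44.9 -17.2]
bar pts 10652
0.035 y mid 0.0011 z top -0.0076 1004
0.05 y mid 0.001 z top -0.0076 1112
0.065 y mid -0.0013 z top -0.0074 2609
0.08 y mid 0.0012 z top -0.0075 1006
brass x 0.0763150121522407 0.09839384681949757 y -0.014065909562727137 0.016111975959031084 ztop -0.013887206853998926
```

View pics/w21.png

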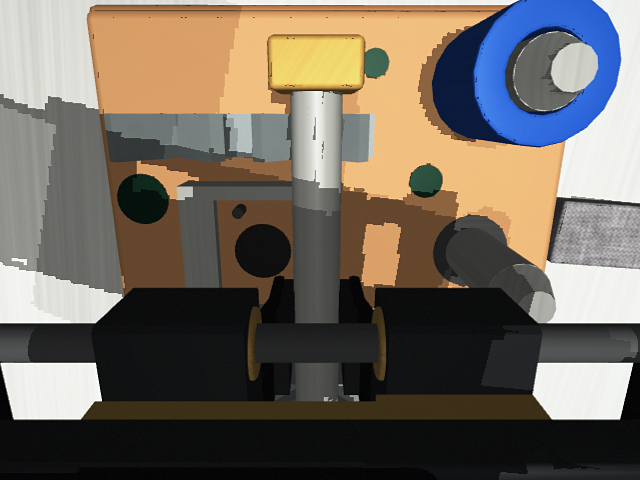

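Request:
{"fn": "jog_arm", "kwargs": {"rows": [{"dp":[0,0,5],"turn":[0,0,0],"grip":0},{"dp":[0,0,10],"turn":[0,0,0],"grip":0},{"dp":[0,0,13],"turn":[0,0,0],"grip":0},{"dp":[0,0,15],"turn":[0,0,0],"grip":0},{"dp":[0,0,15],"turn":[0,0,0],"grip":0}]}}

```text
time_s: 28.9
position: [0.5406, 0.0104, 0.0919]
tcp_rot: [[-0.112, 0.994, -0.001], [0.994, 0.112, -0.0], [-0.0, -0.001, -1.0]]
force: [-4.4, -0.6, 8.6]
opening: 0.195
```

```bash
python3 mb.py w22.png
```

```text
t 28.9 p [0.5406 0.0104 0.0919] yaw 96.44 tilt [-0.001  -0.0002] F [-4.4 -0.6  8.6] M [-0.02  0.46 -0.02] op 0.195 j [-10.7  35.9 101.   -0.   43.2 -17.2]
bar pts 12261
0.035 y mid 0.001 z top -0.0075 1009
0.05 y mid 0.001 z top -0.0076 1110
0.065 y mid -0.0015 z top -0.0071 3312
0.08 y mid 0.0012 z top -0.0075 1007
brass x 0.07499953644943946 0.09849403439733208 y -0.014111701651606953 0.022593419037260778 ztop -0.013660240782520889
```

The bar is seated in the V, since the weight is carried (Fz +8.6 N). I release gently and rise.

Request:
{"fn": "jog_arm", "kwargs": {"rows": [{"dp":[0,-0.5,0],"turn":[0,0,0],"grip":0.35},{"dp":[0,-0.5,0],"turn":[0,0,0],"grip":0.35},{"dp":[0,-0.5,0],"turn":[0,0,0],"grip":0.4},{"dp":[0,-0.5,0],"turn":[0,0,0],"grip":0.4},{"dp":[0,-0.5,-20],"turn":[0,0,0],"grip":0.4},{"dp":[0,-0.5,-60],"turn":[0,0,0],"grip":0.5},{"dp":[0,-0.5,-110],"turn":[0,0,0],"grip":0.7},{"dp":[0,-0.5,-160],"turn":[0,0,0],"grip":0.7},{"dp":[0,-0.5,-160],"turn":[0,0,0],"grip":0.7}]}}

```text
time_s: 29.85
position: [0.5455, 0.0096, 0.2576]
tcp_rot: [[-0.112, 0.994, 0.016], [0.994, 0.112, -0.003], [-0.005, 0.015, -1.0]]
force: [0.8, -0.1, -0.3]
opening: 0.658
```

```bash
python3 - <<'E'
from h import *
st();p,d,ci=cap('wrist','w23.png');W=cloud(ci,d)
hsv=cv2.cvtColor(p,cv2.COLOR_RGB2HSV); H,S,V=[hsv[...,i].astype(int) for i in range(3)]
x,y,z=[W[...,i] for i in range(3)]
m=(abs(z-.104)<.006)&(H>12)&(H<24)&(S>110)&(d>.1)
nn,l,stt,c=cv2.connectedComponentsWithStats(m.astype(np.uint8))
for i in range(1,nn):
    if stt[i,4]>50: q=W[l==i]; print(c[i].round(),cv2.minAreaRect(q[:,:2].astype(np.float32)*1000),np.median(q[:,2]))
cap('side','s23.png')
go(.4195,-.359,.25,-.9)
E
```

```text
t 29.85 p [0.5455 0.0096 0.2576] yaw 96.43 tilt [ 0.0158 -0.0028] F [ 0.8 -0.1 -0.3] M [-0.   -0.13 -0.04] op 0.658 j [-10.7  22.1  92.6   0.   64.4 -17.2]
[302.  89.] ((529.0664672851562, 99.79137420654297), (30.797456741333008, 15.707026481628418), 6.022555828094482) 0.10340597859985554
[304. 320.] ((548.4521484375, -76.17143249511719), (30.09932518005371, 4.153617858886719), 6.628346920013428) 0.10137934273987509
dp [-353.3 -162.5    1.6] turn [ 0.2 -0.1 97.3] rows>= 12.0
```

View pics/w23.png

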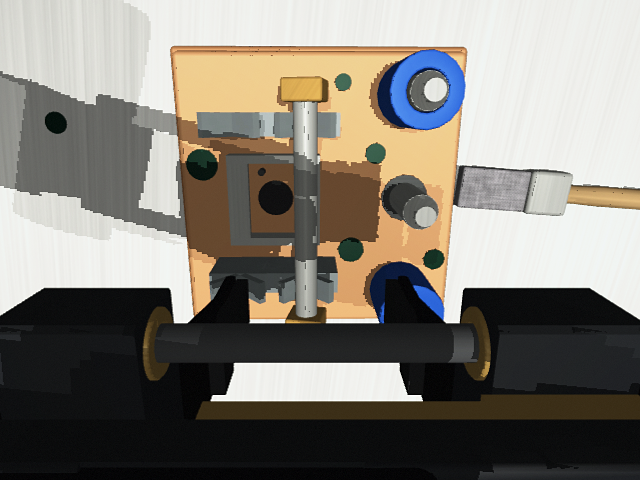

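View pics/s23.png

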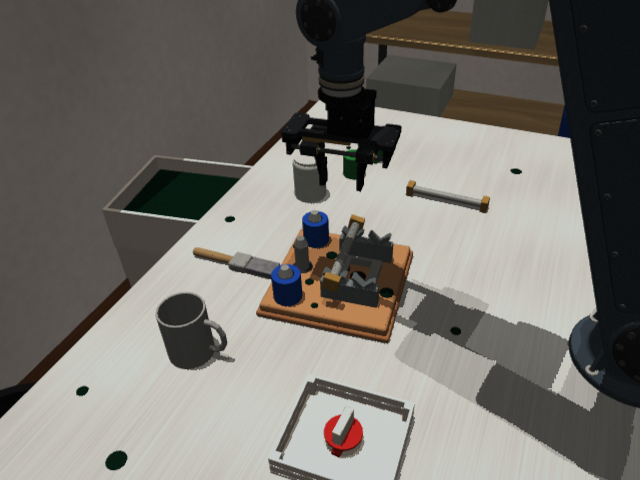

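Bar A lies level in notch pair 1: its end blocks are at (302,89) and (304,320), the tops about 104 mm high. Now bar B.

Request:
{"fn": "jog_arm", "kwargs": {"rows": [{"dp":[-353,-162,0],"turn":[0,0,97],"grip":0.7},{"dp":[-353,-162,0],"turn":[0,0,97],"grip":0.7},{"dp":[-353,-162,0],"turn":[0,0,97],"grip":0.7},{"dp":[-353,-162,0],"turn":[0,0,97],"grip":0.7},{"dp":[-353,-162,0],"turn":[0,0,97],"grip":0.7},{"dp":[-353,-162,0],"turn":[0,0,97],"grip":0.7},{"dp":[-353,-162,0],"turn":[0,0,97],"grip":0.7},{"dp":[-353,-162,0],"turn":[0,0,97],"grip":0.7},{"dp":[-353,-162,0],"turn":[0,0,97],"grip":0.7},{"dp":[-353,-162,0],"turn":[0,0,97],"grip":0.7}]}}

```text
time_s: 30.95
position: [0.4175, -0.3592, 0.2476]
tcp_rot: [[0.985, 0.173, -0.003], [0.173, -0.985, 0.004], [-0.002, -0.005, -1.0]]
force: [-0.1, 0.2, -0.5]
opening: 0.698
```

```bash
python3 - <<'E'
from h import *
st()
go(.4195,-.359,.25,-.9)
E
```

```text
t 30.95 p [ 0.4175 -0.3592  0.2476] yaw 9.94 tilt [-0.0033  0.0043] F [-0.1  0.2 -0.5] M [ 0.02  0.01 -0.05] op 0.698 j [-52.3  23.6  91.7   0.   65.   27.7]
dp [ 2.   0.2 -2.4] turn [-0.3  0.2 10.8] rows>= 2.0
```

Request:
{"fn": "jog_arm", "kwargs": {"rows": [{"dp":[2,0,0],"turn":[0,0,7],"grip":0.6},{"dp":[2,0,0],"turn":[0,0,10.8],"grip":0.6},{"dp":[2,0,0],"turn":[0,0,10.8],"grip":0.6},{"dp":[2,0,0],"turn":[0,0,10.8],"grip":0.6},{"dp":[2,0,0],"turn":[0,0,10.8],"grip":0.6}]}}

```text
time_s: 31.45
position: [0.4209, -0.3578, 0.2495]
tcp_rot: [[1.0, -0.005, -0.001], [-0.005, -1.0, 0.002], [-0.001, -0.002, -1.0]]
force: [0.3, -0.5, 0.4]
opening: 0.598
```

```bash
python3 m2.py w24.png
```

```text
t 31.45 p [ 0.4209 -0.3578  0.2495] yaw -0.26 tilt [-0.0012  0.0016] F [ 0.3 -0.5  0.4] M [0.01 0.06 0.  ] op 0.598 j [-52.   23.6  91.5  -0.   65.1  38.3]
bench -0.0012279292676695697
brass 618 px [320.  99.] ctr 510.7 -360.3 size 28.8 15.3 ang 89.5 circ [ 511.1 -360.2] 15.7 z 0.0299
brass 352 px [ 48. 156.] ctr 469.1 -123.1 size 53.7 6.3 ang 0.1 circ [ 469.1 -121.1] 26.8 z 0.0283
brass 486 px [316. 298.] ctr 327.7 -356.9 size 29.1 16.0 ang 90.0 circ [ 328.2 -356.9] 15.9 z 0.0297
```

View pics/w24.png

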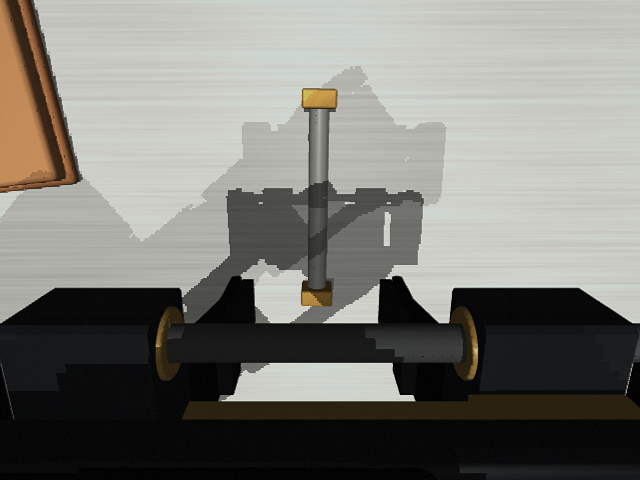

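Bar B's ends are at (320,99) and (316,298), so its centre is (419.3, -358.6) with yaw -1.1°.

```bash
python3 - <<'E'
from h import *
st()
go(.4193,-.3586,.06,-1.06)
E
```

```text
t 31.5 p [ 0.421  -0.3579  0.2498] yaw -0.27 tilt [-0.0008  0.0011] F [ 0.2  0.5 -0.1] M [ 0.04  0.04 -0.01] op 0.6 j [-52.   23.6  91.5   0.   65.1  38.3]
dp [ -1.5   0.9 189.8] turn [-0.1  0.   0.8] rows>= 4.0
```

Request:
{"fn": "jog_arm", "kwargs": {"rows": [{"dp":[-1.5,0.6,45],"turn":[0,0,0.4],"grip":0.6},{"dp":[-1.5,0.6,90],"turn":[0,0,0.4],"grip":0.6},{"dp":[-1.5,0.6,135],"turn":[0,0,0.4],"grip":0.6},{"dp":[-1.5,0.6,170],"turn":[0,0,0.4],"grip":0.6},{"dp":[-1.5,0.6,189],"turn":[0,0,0.4],"grip":0.6},{"dp":[-1.5,0.6,189],"turn":[0,0,0.4],"grip":0.6},{"dp":[-1.5,0.6,189],"turn":[0,0,0.4],"grip":0.6}]}}

```text
time_s: 32.2
position: [0.4199, -0.359, 0.0616]
tcp_rot: [[1.0, -0.012, 0.0], [-0.012, -1.0, -0.0], [0.0, 0.0, -1.0]]
force: [0.8, -0.6, 1.8]
opening: 0.603
```

```bash
python3 - <<'E'
from h import *
st()
cap('wrist','w25.png')
go(.4193,-.3586,.016,-1.06)
E
```

```text
t 32.2 p [ 0.4199 -0.359   0.0616] yaw -0.7 tilt [ 0.0001 -0.    ] F [ 0.8 -0.6  1.8] M [-0.02  0.04  0.  ] op 0.603 j [-52.1  39.5 100.1   0.   40.5  38.6]
dp [-1.1 -1.  46.4] turn [ 0.1 -0.1  0.4] rows>= 1.0
```

View pics/w25.png

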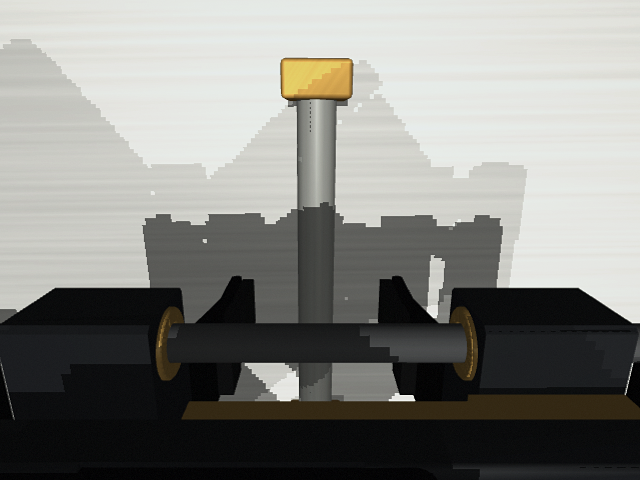

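Bar B is centred between the jaws, so I grip and lift it.

Request:
{"fn": "jog_arm", "kwargs": {"rows": [{"dp":[0,0,25],"turn":[0,0,0],"grip":0.6},{"dp":[0,0,40],"turn":[0,0,0],"grip":0.6},{"dp":[0,0,46],"turn":[0,0,0],"grip":0.6},{"dp":[0,0,46],"turn":[0,0,0],"grip":0.5},{"dp":[0,0,46],"turn":[0,0,0],"grip":0.3},{"dp":[0,0,46],"turn":[0,0,0],"grip":0.1},{"dp":[0,0,46],"turn":[0,0,0],"grip":0},{"dp":[0,0,46],"turn":[0,0,0],"grip":0},{"dp":[0,0,46],"turn":[0,0,0],"grip":0}]}}

```text
time_s: 33.15
position: [0.4198, -0.3589, 0.0159]
tcp_rot: [[1.0, -0.013, 0.0], [-0.013, -1.0, -0.0], [0.0, 0.0, -1.0]]
force: [-0.6, 0.4, 2.7]
opening: 0.196
```

Request:
{"fn": "jog_arm", "kwargs": {"rows": [{"dp":[0,0,0],"turn":[0,0,0],"grip":0},{"dp":[0,0,-10],"turn":[0,0,0],"grip":0},{"dp":[0,0,-30],"turn":[0,0,0],"grip":0},{"dp":[0,0,-60],"turn":[0,0,0],"grip":0},{"dp":[0,0,-95],"turn":[0,0,0],"grip":0},{"dp":[0,0,-130],"turn":[0,0,0],"grip":0},{"dp":[0,0,-160],"turn":[0,0,0],"grip":0},{"dp":[0,0,-180],"turn":[0,0,0],"grip":0},{"dp":[0,0,-180],"turn":[0,0,0],"grip":0},{"dp":[0,0,-180],"turn":[0,0,0],"grip":0}]}}

```text
time_s: 34.15
position: [0.4191, -0.3582, 0.195]
tcp_rot: [[1.0, -0.013, -0.001], [-0.013, -1.0, 0.001], [-0.001, -0.001, -1.0]]
force: [-0.4, 0.2, -4.9]
opening: 0.198
```

```bash
python3 mb.py w26.png; python3 - <<'E'
from h import *
go(.4854,.0041,.195,96.3)
E
```

```text
t 34.15 p [ 0.4191 -0.3582  0.195 ] yaw -0.72 tilt [-0.0008  0.0009] F [-0.4  0.2 -4.9] M [0.08 0.05 0.  ] op 0.198 j [-52.1  27.5  95.   -0.   57.6  38.6]
bar pts 7651
0.035 y mid 0.0003 z top -0.0075 1018
0.05 y mid 0.0005 z top -0.0076 1099
0.065 y mid 0.0005 z top -0.0076 1207
0.08 y mid 0.0006 z top -0.0078 1128
brass x 0.0828403090493373 0.09886535198416237 y -0.014482148650205763 0.015245447115437313 ztop -0.013947054356954728
dp [ 6.210e+01 -3.626e+02 -1.000e-01] turn [ -0.2  -0.  -97. ] rows>= 12.0
```

View pics/w26.png

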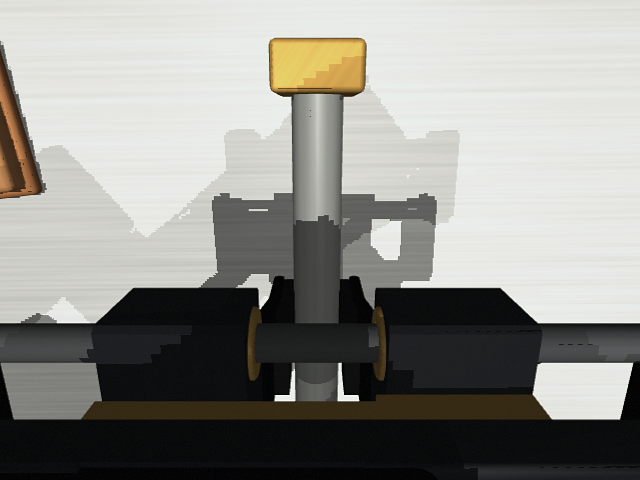

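Request:
{"fn": "jog_arm", "kwargs": {"rows": [{"dp":[3,-20,0],"turn":[0,0,-6],"grip":0},{"dp":[9,-55,0],"turn":[0,0,-14],"grip":0},{"dp":[15,-90,0],"turn":[0,0,-22],"grip":0},{"dp":[21,-125,0],"turn":[0,0,-30],"grip":0},{"dp":[27,-160,0],"turn":[0,0,-38],"grip":0},{"dp":[33,-195,0],"turn":[0,0,-46],"grip":0},{"dp":[39,-230,0],"turn":[0,0,-54],"grip":0},{"dp":[45,-265,0],"turn":[0,0,-62],"grip":0},{"dp":[51,-300,0],"turn":[0,0,-70],"grip":0},{"dp":[56,-330,0],"turn":[0,0,-78],"grip":0}]}}

```text
time_s: 35.2
position: [0.4785, -0.0274, 0.1936]
tcp_rot: [[0.214, 0.977, -0.004], [0.977, -0.214, 0.002], [0.001, -0.005, -1.0]]
force: [0.3, -0.3, -4.2]
opening: 0.197
```

```bash
python3 - <<'E'
from h import *
st();go(.4854,.0041,.195,96.3)
E
```

```text
t 35.2 p [ 0.4785 -0.0274  0.1936] yaw 77.63 tilt [-0.0043  0.0015] F [ 0.3 -0.3 -4.2] M [-0.01 -0.15  0.02] op 0.197 j [-16.7  22.6 104.9   0.   52.8  -4.3]
dp [32.3 -0.  -1.4] turn [ -0.3  -0.1 -18.7] rows>= 3.0
```

Request:
{"fn": "jog_arm", "kwargs": {"rows": [{"dp":[15,0,0],"turn":[0,0,-7],"grip":0},{"dp":[28,0,0],"turn":[0,0,-14],"grip":0},{"dp":[31,0,0],"turn":[0,0,-19],"grip":0},{"dp":[31,0,0],"turn":[0,0,-19],"grip":0},{"dp":[31,0,0],"turn":[0,0,-19],"grip":0},{"dp":[31,0,0],"turn":[0,0,-19],"grip":0},{"dp":[31,0,0],"turn":[0,0,-19],"grip":0}]}}

```text
time_s: 35.9
position: [0.4864, 0.0003, 0.1952]
tcp_rot: [[-0.108, 0.994, -0.001], [0.994, 0.108, 0.0], [0.0, -0.001, -1.0]]
force: [-0.6, -0.1, -3.9]
opening: 0.195
```

```bash
python3 mb.py w27.png; python3 - <<'E'
from h import *
st();go(.4854,.0041,.105,96.3)
E
```

```text
t 35.9 p [4.864e-01 3.000e-04 1.952e-01] yaw 96.19 tilt [-0.0007  0.0001] F [-0.6 -0.1 -3.9] M [-0.02 -0.1  -0.05] op 0.195 j [-13.2  22.9 103.9  -0.   53.2 -19.3]
bar pts 7378
0.035 y mid 0.0012 z top -0.0076 1015
0.05 y mid 0.0014 z top -0.0076 1109
0.065 y mid 0.0013 z top -0.0076 1205
0.08 y mid 0.0012 z top -0.0077 863
brass x 0.06261938969209462 0.0974038608785964 y -0.013778825138211161 0.016366503348254895 ztop -0.013847327930301277
t 35.95 p [4.865e-01 3.000e-04 1.953e-01] yaw 96.2 tilt [-0.0005  0.0001] F [ 0.5 -0.1 -3.1] M [ 0.02 -0.1   0.03] op 0.197 j [-13.1  22.9 103.9  -0.   53.2 -19.3]
dp [ 3.8 -0.7 90.3] turn [-0.  -0.  -0.1] rows>= 2.0
```

View pics/w27.png

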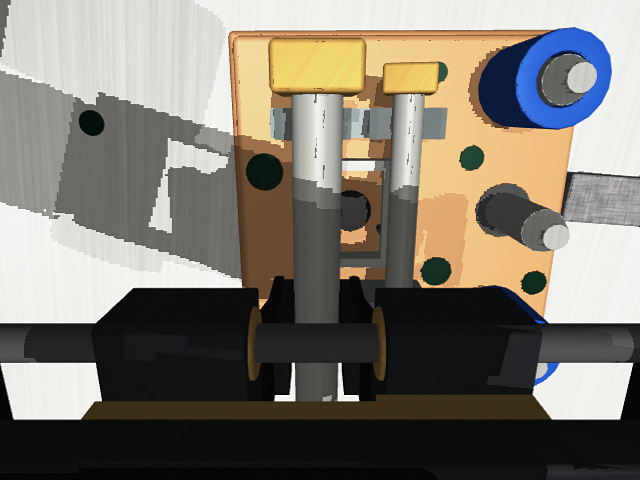

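Bar B is level and lined up with notch pair 0, beside bar A at (410,78). I lower it.

Request:
{"fn": "jog_arm", "kwargs": {"rows": [{"dp":[3.8,-1.5,30],"turn":[0,0,-0.2],"grip":0},{"dp":[3.8,-1.5,60],"turn":[0,0,-0.2],"grip":0},{"dp":[3.8,-1.5,75],"turn":[0,0,-0.2],"grip":0},{"dp":[3.8,-1.5,84],"turn":[0,0,-0.2],"grip":0},{"dp":[3.8,-1.5,90],"turn":[0,0,-0.2],"grip":0},{"dp":[3.8,-1.5,90],"turn":[0,0,-0.2],"grip":0},{"dp":[3.8,-1.5,90],"turn":[0,0,-0.2],"grip":0}]}}

```text
time_s: 36.65
position: [0.4854, 0.0041, 0.1061]
tcp_rot: [[-0.113, 0.994, 0.001], [0.994, 0.113, -0.0], [-0.0, 0.001, -1.0]]
force: [-0.5, -0.1, -3.8]
opening: 0.197
```

```bash
python3 mb.py w28.png
```

```text
t 36.65 p [0.4854 0.0041 0.1061] yaw 96.47 tilt [ 0.0015 -0.0003] F [-0.5 -0.1 -3.8] M [ 0.01 -0.06 -0.01] op 0.197 j [-12.7  31.7 108.5  -0.   39.7 -19.2]
bar pts 10570
0.035 y mid 0.0012 z top -0.0076 1032
0.05 y mid 0.0012 z top -0.0076 1105
0.065 y mid -0.0003 z top -0.0074 2610
0.08 y mid 0.0012 z top -0.0077 863
brass x 0.0813118597295132 0.09721217635528072 y -0.013804382591093031 0.01630115895524422 ztop -0.013644973474813273
```

View pics/w28.png

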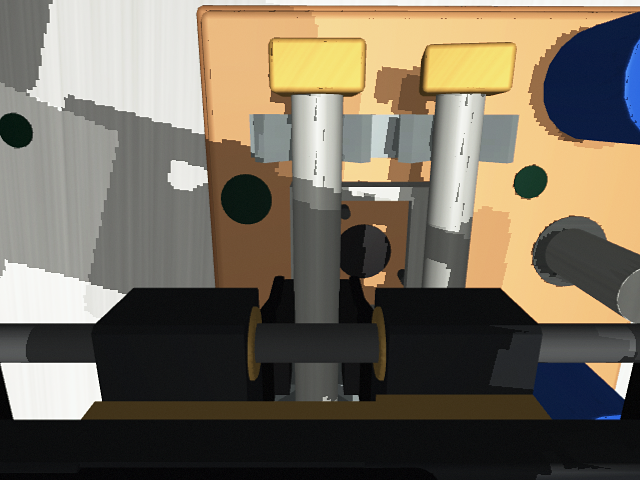

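Request:
{"fn": "jog_arm", "kwargs": {"rows": [{"dp":[0,0,5],"turn":[0,0,0],"grip":0},{"dp":[0,0,10],"turn":[0,0,0],"grip":0},{"dp":[0,0,13],"turn":[0,0,0],"grip":0},{"dp":[0,0,15],"turn":[0,0,0],"grip":0},{"dp":[0,0,15],"turn":[0,0,0],"grip":0}]}}

```text
time_s: 37.2
position: [0.484, 0.0043, 0.091]
tcp_rot: [[-0.113, 0.994, -0.002], [0.994, 0.113, -0.0], [0.0, -0.002, -1.0]]
force: [-3.0, -0.7, 4.2]
opening: 0.197
```

```bash
python3 mb.py w29.png
```

```text
t 37.2 p [0.484  0.0043 0.091 ] yaw 96.51 tilt [-0.0016 -0.0001] F [-3.  -0.7  4.2] M [-0.11  0.29 -0.05] op 0.197 j [-12.7  33.3 109.1  -0.   37.7 -19.2]
bar pts 12061
0.035 y mid 0.0012 z top -0.0076 1027
0.05 y mid 0.0013 z top -0.0076 1094
0.065 y mid 0.0021 z top -0.0073 3276
0.08 y mid 0.0012 z top -0.0077 865
brass x 0.08130895613552885 0.09740516703487694 y -0.013837872507833441 0.016247750886144476 ztop -0.013799950002017898
```

Seated. I release and rise.

Request:
{"fn": "jog_arm", "kwargs": {"rows": [{"dp":[0,-0.5,0],"turn":[0,0,0],"grip":0.35},{"dp":[0,-0.5,0],"turn":[0,0,0],"grip":0.35},{"dp":[0,-0.5,0],"turn":[0,0,0],"grip":0.4},{"dp":[0,-0.5,0],"turn":[0,0,0],"grip":0.4},{"dp":[0,-0.5,-20],"turn":[0,0,0],"grip":0.4},{"dp":[0,-0.5,-60],"turn":[0,0,0],"grip":0.5},{"dp":[0,-0.5,-110],"turn":[0,0,0],"grip":0.7},{"dp":[0,-0.5,-160],"turn":[0,0,0],"grip":0.7},{"dp":[0,-0.5,-200],"turn":[0,0,0],"grip":0.7}]}}

```text
time_s: 38.15
position: [0.4848, 0.0042, 0.2934]
tcp_rot: [[-0.113, 0.994, 0.003], [0.994, 0.113, -0.001], [-0.001, 0.003, -1.0]]
force: [0.7, -0.2, -0.8]
opening: 0.653
```

Request:
{"fn": "jog_arm", "kwargs": {"rows": [{"dp":[-60,0,-10],"turn":[0,0,0],"grip":0.7},{"dp":[-60,0,-10],"turn":[0,0,0],"grip":0.7},{"dp":[-60,0,-10],"turn":[0,0,0],"grip":0.7},{"dp":[-60,0,-10],"turn":[0,0,0],"grip":0.7},{"dp":[-60,0,-10],"turn":[0,0,0],"grip":0.7}]}}

```text
time_s: 38.65
position: [0.4901, -0.0542, 0.2993]
tcp_rot: [[-0.113, 0.994, -0.003], [0.994, 0.113, 0.002], [0.002, -0.003, -1.0]]
force: [-0.3, 0.6, 0.3]
opening: 0.702
```

```bash
python3 - <<'E'
from h import *
st();p,d,ci=cap('wrist','w30.png');W=cloud(ci,d)
hsv=cv2.cvtColor(p,cv2.COLOR_RGB2HSV); H,S,V=[hsv[...,i].astype(int) for i in range(3)]
x,y,z=[W[...,i] for i in range(3)]
def C(name,m):
    nn,l,stt,c=cv2.connectedComponentsWithStats((m&(d>.1)).astype(np.uint8))
    for i in range(1,nn):
        if stt[i,4]>50:
            q=W[l==i]; r=cv2.minAreaRect(q[:,:2].astype(np.float32)*1000); print(name,c[i].round(),np.round(r[0],1),np.round(r[1],1),round(r[2],1),np.median(q[:,2]).round(4))
C('brass',(abs(z-.104)<.006)&(H>12)&(H<24)&(S>110))
C('blue',(z>.083)&(z<.1)&(H>105)&(H<130)&(S>120))
c,s=.9939,.1103
for X in(-68,-12):
  for Y in(-92,92): print('expect',553+c*X-s*Y,11.65+s*X+c*Y)
cap('side','s30.png');cap('scene','sc30.png')
E
```

```text
t 38.65 p [ 0.4901 -0.0542  0.2993] yaw 96.51 tilt [-0.0028  0.0016] F [-0.3  0.6  0.3] M [-0.05 -0.15  0.03] op 0.702 j [-19.3  15.5  95.6   0.   69.1 -25.9]
brass [390.  13.] [528.5  99.9] [29.9 16.5] 6.7 0.1035
brass [317.  14.] [474.9  93.2] [29.6 16.6] 7.6 0.1035
brass [379. 246.] [548.8 -82.6] [29.4 16.1] 6.1 0.1033
brass [317. 247.] [495.5 -89.3] [29.7 16.2] 6.9 0.1034
blue [499.  29.] [619.3 102.4] [55.6 40.8] 5.4 0.0888
blue [477. 236.] [638.2 -68.4] [54.1 55.3] 13.5 0.0888
expect 495.5624 -87.2892
expect 475.2672 95.58840000000001
expect 551.2208 -81.11240000000001
expect 530.9256 101.7652
```

View pics/w30.png

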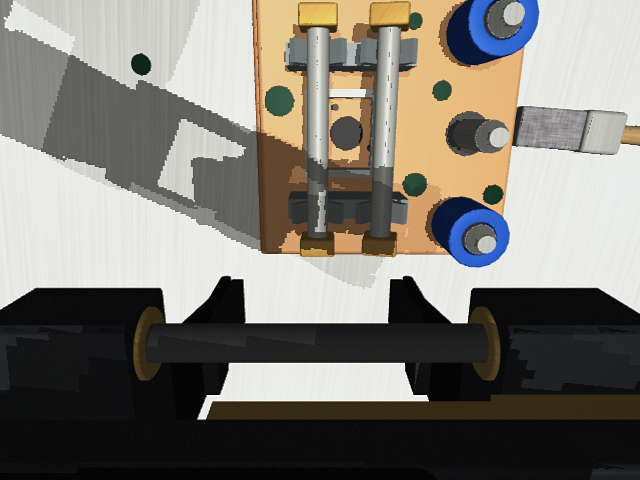

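View pics/s30.png

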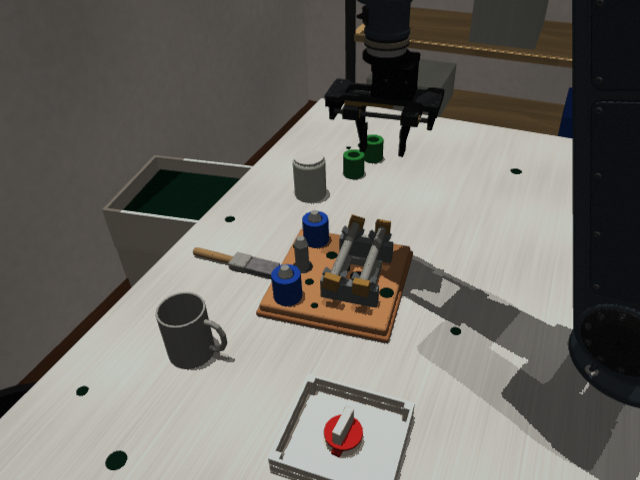

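View pics/sc30.png

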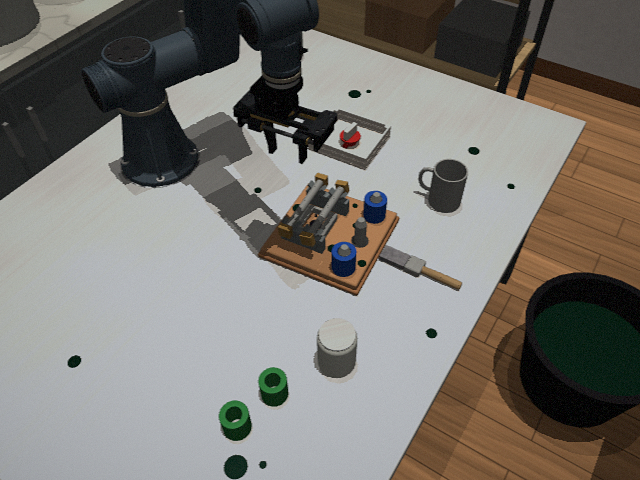

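All checks agree. The four brass blocks have their tops at about 104.7 mm (bench-corrected), so both bars are level. Both sleeve tops are at 90 mm, so they are home. The cap is in the crate, no other blue sleeve is in view, and the bystanders and green look-alikes have not moved. I hand in.

```bash
python3 - <<'E'
from h import *
print(bot.hand_in()); st()
E
```

```text
the job is handed in; nothing more can be done
None
the job is handed in; nothing more can be done
```

The mould is ready to close, and I handed the job in at about 39 s of the 210 s allowed.

- **Cap:** I unlocked it with a turn of about 76° anticlockwise, lifted it out and left it in the white crate before laying any bars.
- **Sleeves:** Only two blue sleeves were there. I slid them home on pillars 0 and 2.
- **Bars:** I then laid one bar in notch pair 1 and the other in notch pair 0.

The last pictures showed:
- **Bars:** All four brass end blocks have their tops at about 105 mm, so both bars are level. They lie within about 3 mm of their ideal positions, inside the free play.
- **Sleeves:** Both sleeve tops are at 90 mm, which is fully home.
- **The rest:** The cap is standing in the crate. The jug, tin, brush and green look-alikes look untouched, and the gripper is clear of everything.

No check failed. The depth readings sat about 1.2 mm low throughout, and I corrected for that. The two fixed cameras differed by up to about 7 mm in y, so I went by the wrist camera for the grasps and placings.

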